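Load the pin-locking base and torque its lock screw

ROBOT

A 7-joint arm with a two-finger parallel gripper is mounted at the origin on the work surface. World frame = base frame: x ahead of the robot, y to its left, z up, the work surface at z = 0. Lengths are in m, angles in rad, forces in N, time in s.
With the tool pointing down it reaches from about 0.4 to 0.875 m from the base axis. Payload 19.3 kg.
Tool frame: the origin (TCP) lies midway between the tips of the shut fingers; the grasp point (between the pads) lies 19 mm behind it; z points along the fingers, y is the line along which they close (so a half turn about z gives the same grasp; the last joint's range is limited). The gripper opens to 85 mm and grips with 20 to 120 N. Pads are 22 mm wide; open, the fingers measure 114 mm over their backs; the gripper's body (76 mm by 85 mm) begins 54 mm behind the grasp point. The pads swing forward as they close: fully open they stand 13 mm farther back than shut.
Start: joints at [-1.411, 0.521, -0.036, 1.599, 0.021, 1.021, -0.113], TCP at [0.142, 0.609, 0.231] pointing down, gripper open.
Joint ranges: [-2.91, 2.91], [-0.3, 2.13], [-1.5, 1.42], [0.17, 2.43], [-1.26, 4.41], [0.16, 1.93], [-2.52, 2.52]. Speed limits (rad/s): [1.89, 1.89, 2.39, 2.39, 3.01, 3.01, 3.01].

INTERFACE

Orientations are given as [roll, pitch, yaw] about the fixed x, y, z axes, in that order (R = Rz(yaw) Ry(pitch) Rx(roll)).
In Python, from workcell import bot, vision, monitor gives the robot as it stands (bot), with the cameras (vision) and the readings (monitor).
- The arm moves only by the shell command python3 nudge.py [FORCE], which reads ROWS from standard input. ROWS is a JSON list of rows, 1 to 5 of them, each written [opening, [dx, dy, dz], [rx, ry, rz]]: the finger opening in m, then dx, dy, dz in shares of 1 m (1.0 is 1 m), then a rotation vector rx, ry, rz in a scale on which 1.0 is pi/2 rad; each row is the pose to reach, as a shift and turn from the pose commanded when the command began, along the tool's axes at that moment; what a row does not reach only later rows make up. A row lasts 1/8 s, in which the tool goes at most 0.0625 m and 0.188 rad, less where a joint would pass 70% of its speed; a pose out of reach is approached as far as the arm can. The fingers move at their own pace and stop on an object; FORCE is the grip in N (left out, the last holds). Time passes only in rows, so rows that do not move let the fingers close. It prints the time, the measured TCP pose, the force, the opening and the grip force at its end. A shift or turn number past 1, either way, is cut back to 1. Input that does not fit is refused with a message, and nothing moves.
- monitor.observe(): the state, without advancing time (a new reading comes with each control period).
- vision.grab_frame(name): name is "side" or "top" or "wrist"; returns the picture (384x512x3 uint8, blue, green, red); there is no depth.
- vision.calibration(name): a dict with "vfov" (degrees; the focal length in pixels is half the picture's height over the tangent of half this angle, whatever the lens; pixels are square), "cx", "cy" (the principal point, pixels), "eye" and "attitude" of the camera in the world. Camera axes: x right, y down, z forward; pixel columns grow to the right and rows downward; lengths in m; the calibration is good to about 2 mm. A picture is of the moment at which its call begins: read the wrist's pose just before it. calibration takes no time and is no camera call; for the wrist camera it gives the pose at the moment of the call.
- bot.job_done(): hands the job in; it is judged then, once.
The state is a dict: "clock": time; "qpos": joint angles; "qd": joint speeds; "joint_efforts": joint torques, N m; "position": TCP position; "tool_rot": TCP orientation; "force": force on the tool from outside, world axes, zero at the start; "moment": the same for the moment, N m; "grip_width": finger opening in m; "finger_force": force on a finger pad.
Only numpy, scipy, OpenCV 4.12 (cv2) and the standard library are available. Lean on these libraries where they do the work, as an engineer would, in place of code of your own. Each camera call takes 0.05 s, during which the arm holds its last target. There are 200 camera calls.

TASK

Take the yellow setting plate off the pin-locking base and hang it on the two pegs of the slanted blue rack, flat against its face. Then, with the lock screw still slack, lower every silver plate lying on the bench onto its own pair of pins on the base until it rests flush; when all are down, turn the red-handled click wrench clockwise until the screw is tight and the handle breaks over, and let go. Leave the other things on the bench where they are.

Things in the scene. Friction and masses are not known exactly. Their poses are not given: they have to be found in the camera images.
- master: yellow setting plate, 110 x 66 x 12 mm, two 15 mm through holes 40 mm either side of centre along its long axis x; on its middle a grip lug 42 (x) x 22 (y) x 36 mm high (top 48 mm above the underside); 0.2 to 0.5 kg. Origin: centre of the underside; z up. Fits either way round. At the start it sits on the middle pair of pins of the base.
- plate1: silver work plate, 110 x 66 x 12 mm, two 15 mm through holes 40 mm either side of centre along its long axis x; on its middle a grip lug 42 (x) x 22 (y) x 36 mm high (top 48 mm above the underside); 0.2 to 0.5 kg. Origin: centre of the underside; z up. Fits either way round. Starts flat on the bench in front of the base; one of the three may be absent.
- plate2: silver work plate, 110 x 66 x 12 mm, two 15 mm through holes 40 mm either side of centre along its long axis x; on its middle a grip lug 42 (x) x 22 (y) x 36 mm high (top 48 mm above the underside); 0.2 to 0.5 kg. Origin: centre of the underside; z up. Fits either way round. Starts flat on the bench in front of the base; one of the three may be absent.
- plate3: silver work plate, 110 x 66 x 12 mm, two 15 mm through holes 40 mm either side of centre along its long axis x; on its middle a grip lug 42 (x) x 22 (y) x 36 mm high (top 48 mm above the underside); 0.2 to 0.5 kg. Origin: centre of the underside; z up. Fits either way round. Starts flat on the bench in front of the base; one of the three may be absent.
- nest1 (a point): centre of one of the three plate places on top of the fixed dark steel base (130 x 285 mm, 30 mm high; places 92 mm apart along its y); axes as the base. Two upright pins (12 mm diameter, 26 mm high, tapered tips) stand 40 mm either side along x. A seated plate has its origin here, its long axis along x. Any plate fits.
- nest2 (a point): centre of one of the three plate places on top of the fixed dark steel base (130 x 285 mm, 30 mm high; places 92 mm apart along its y); axes as the base. Two upright pins (12 mm diameter, 26 mm high, tapered tips) stand 40 mm either side along x. A seated plate has its origin here, its long axis along x. Any plate fits.
- nest3 (a point): centre of one of the three plate places on top of the fixed dark steel base (130 x 285 mm, 30 mm high; places 92 mm apart along its y); axes as the base. Two upright pins (12 mm diameter, 26 mm high, tapered tips) stand 40 mm either side along x. A seated plate has its origin here, its long axis along x. Any plate fits.
- rack_face: slanted blue face, 90 x 150 mm, of the fixed grey rack, leaning back 30 degrees from level, facing up and to the robot. Origin: middle of the face, 83 mm above the bench; z outward normal, y level across, x up the slope. Two pegs (12 mm diameter, 26 mm long, tapered tips) stand along z at y = +-40 mm. A hung plate has its origin here, its long axis along y.
- screw_axis (a point): point on the upright axis of the lock screw, at the height of the wrench handle's centre line (66 mm above the bench), on the red block at the right end of the base; x, y parallel to the base's.
- wrench_grip (a point): middle of the wrench's red round grip (22 mm diameter, 95 mm long, its centre line level, 66 mm above the bench, free space below and around). x points outward along the handle. 150 mm from the screw axis while the handle is straight, 110 mm from the break-over hinge.
- screw (a joint): angle of the lock screw and its wrench, rad, growing clockwise seen from above. Starts slack, 0 to 0.3; friction 0.5 N m; tight against a solid stop at 0.9; stays where it is left. At 0 the handle points to the base's -y, 5 degrees towards +x.
- click (a joint): break-over angle of the wrench handle, rad, growing clockwise, about a hinge 40 mm from the screw axis. 0 = straight; a spring holds it straight up to 1.0 N m (about 9 N at the grip), then it gives way, up to 0.35 rad (about 12 N); springs back when released.
- tape: bystander: roll of tan tape, 90 mm diameter, 24 mm high, origin under its centre
- water: bystander: clear bottle, 64 mm diameter, 190 mm high, origin under its centre
- oil: bystander: white small bottle, 44 mm diameter, 100 mm high, origin under its centre
- wipes: bystander: white packet, 80 x 140 x 50 mm, origin under its centre
- driver: bystander: screwdriver with orange handle, about 200 mm long, lying along its x
- paste: bystander: grey jar with blue lid, 56 mm diameter, 50 mm high, origin under its centre

How it is judged:
By the outcome, as a careful person would: the job done as asked, in the order asked, and still so for the second after the job is handed in, with the robot touching nothing.
Of plate1, plate2, plate3 only 2 to 3 are there at a start; the rules pass over those that are not, and their reading is None.
At some moment in a run one of plate1, plate2, plate3 may be knocked a few centimetres aside while the robot is not near it.
Once in a run the grip may slacken for a moment while it holds something.
It also fails if it takes over 210 s, if anything falls off the work surface, if the arm or the gripper's body presses on something with over 40 N, if the wrist force passes 120 N, or if a joint passes its speed limit or range.

## Working session

There is one attempt and no reset: what is moved stays moved. The work goes in short steps, Python scripts to look and compute and a shell command to move; the robot and the scene stay as the last step left them, time stands still between calls to the robot, and variables do not carry over. Pictures are saved under pics/ and viewed, at most 14 in all, crops included, and the job is handed in when it is done.

```bash
ls; mkdir -p pics
python3 - <<'E'
from workcell import bot, vision, monitor
import cv2
print(monitor.observe())
for n in ("top","side"):
    print(n,vision.calibration(n)); cv2.imwrite(f"pics/{n}0.png",vision.grab_frame(n))
E
```

```text
nudge.py
pics
workcell.py
{'clock': 0.0, 'qpos': array([-1.41122997,  0.52201113, -0.03635881,  1.60002182,  0.02123501,
        1.02111189, -0.11281987]), 'qd': array([ 0.00050112,  0.00065368,  0.00111612, -0.00097389,  0.00062661,
       -0.00017287,  0.00031212]), 'joint_efforts': array([ 2.64648290e-03, -9.27086449e+01,  1.98156461e+00, -3.69929123e+01,
        1.80729985e-02,  8.22419330e-03, -1.10680890e-05]), 'position': array([0.14229275, 0.60822571, 0.23072224]), 'tool_rot': array([-3.14043081e+00,  9.85846186e-05,  2.91184231e+00]), 'force': array([-0.00377335, -0.48240381, -0.15290248]), 'moment': array([ 0.02241667,  0.01867814, -0.02384203]), 'finger_force': 0.0, 'grip_width': 0.08547509151099297}
top {'vfov': 43.36173955914197, 'cx': 250.50966078982012, 'cy': 193.69385728561565, 'eye': array([ 0.42915971, -0.05000343,  1.67947079]), 'attitude': array([-3.03681174e+00, -2.73029017e-03, -1.56349976e+00])}
side {'vfov': 51.47152375815429, 'cx': 250.9175192770394, 'cy': 195.9987083633151, 'eye': array([0.35837681, 0.91333955, 0.73567935]), 'attitude': array([-2.14003842,  0.01478931, -2.90846979])}
```

View pics/top0.png

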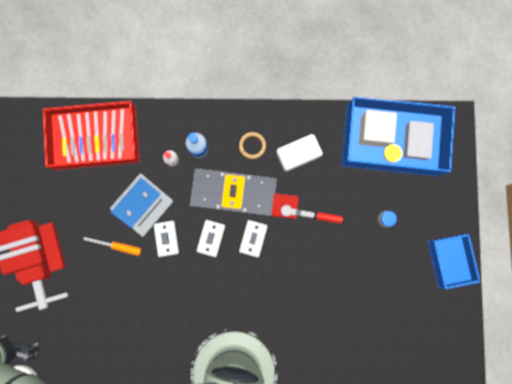

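View pics/side0.png

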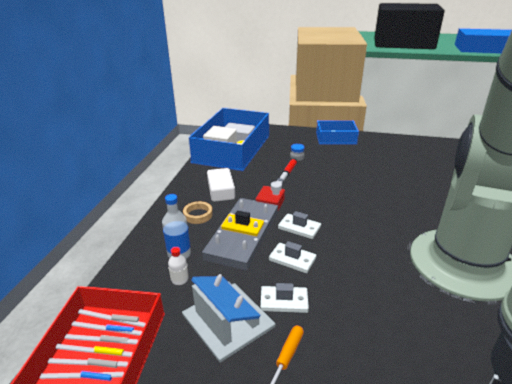

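```bash
cat > h.py <<'E'
from workcell import bot, vision, monitor
import numpy as np, cv2
from scipy.spatial.transform import Rotation as R
def rot(rpy): return R.from_euler('xyz',rpy)
def f(c): return 192/np.tan(np.radians(c['vfov'])/2)
def cast(c,px,z):
    px=np.atleast_2d(px).astype(float)
    d=np.c_[(px[:,0]-c['cx'])/f(c),(px[:,1]-c['cy'])/f(c),np.ones(len(px))]
    d=rot(c['attitude']).apply(d); e=np.array(c['eye'])
    return e+d*((z-e[2])/d[:,2])[:,None]
def proj(c,P):
    p=rot(c['attitude']).inv().apply(np.atleast_2d(P)-c['eye'])
    return np.c_[c['cx']+f(c)*p[:,0]/p[:,2],c['cy']+f(c)*p[:,1]/p[:,2]]
def snap(n,file=None):
    c=vision.calibration(n); im=vision.grab_frame(n)
    if file: cv2.imwrite('pics/'+file,im)
    return c,im
def blobs(m,amin=30):
    cs,_=cv2.findContours(m.astype(np.uint8)*255,cv2.RETR_EXTERNAL,cv2.CHAIN_APPROX_NONE)
    return [c for c in cs if cv2.contourArea(c)>amin]
def down(yaw): return R.from_euler('xyz',[np.pi,0,yaw])
def rel(pos,Rt):
    "shift and turn in tool axes from the measured pose"
    s=monitor.observe(); R0=rot(s['tool_rot'])
    return np.round(np.r_[R0.inv().apply(np.array(pos)-s['position']),(R0.inv()*Rt).as_rotvec()],4)
E
python3 - <<'E'
from h import *
c=vision.calibration('top'); im=cv2.imread('pics/top0.png'); hsv=cv2.cvtColor(im,cv2.COLOR_BGR2HSV); H,S,V=cv2.split(hsv)
def show(n,m,z,a=40):
    for b in blobs(m,a):
        (cx,cy),(w,h),ang=cv2.minAreaRect(b)
        p=cast(c,cv2.boxPoints(((cx,cy),(w,h),ang)),z)[:,:2]
        e=np.diff(p,axis=0); L=np.linalg.norm(e,axis=1); v=e[np.argmax(L[:2])]
        print(n,(int(cx),int(cy)),p.mean(0).round(4),L[:2].round(3),'yaw',np.degrees(np.arctan2(v[1],v[0])).round(1))
roi=np.zeros(im.shape[:2],bool); roi[100:300,90:420]=1
show('white',(S<60)&(V>180)&roi,.012,100)
show('yellow',(H>20)&(H<32)&(S>150)&(V>120)&roi,.042)
show('red',((H<6)|(H>174))&(S>150)&(V>100)&roi,.066)
show('blue',(H>95)&(H<115)&(S>120)&(V>90)&roi,.083,100)
show('base',(S<90)&(V>70)&(V<125)&roi,.030,200)
print(rel([.62,.02,.40],down(np.pi)), rel([.62,.02,.40],down(0)))
E
```

```text
white (252, 238) [ 0.4511 -0.0627] [0.115 0.071] yaw -14.8
white (210, 237) [0.451  0.0837] [0.115 0.071] yaw -15.0
white (154, 217) [0.5198 0.2782] [0.167 0.286] yaw -133.6
white (299, 151) [ 0.7541 -0.2227] [0.147 0.085] yaw -66.1
white (195, 141) [0.789  0.1424] [0.058 0.061] yaw -108.2
white (413, 138) [ 0.8043 -0.6234] [0.042 0.125] yaw 178.3
white (382, 136) [ 0.8127 -0.5162] [0.138 0.186] yaw 178.5
yellow (232, 191) [0.6096 0.0072] [0.109 0.065] yaw -5.9
yellow (96, 143) [0.7712 0.4784] [0.053 0.01 ] yaw 2.3
red (329, 217) [ 0.5213 -0.3171] [0.025 0.088] yaw -99.1
red (284, 205) [ 0.5595 -0.1686] [0.078 0.084] yaw -96.7
red (112, 133) [0.8035 0.418 ] [0.168 0.219] yaw -174.4
blue (388, 218) [ 0.5197 -0.5103] [0.05  0.053] yaw 178.6
blue (134, 202) [0.5636 0.3305] [0.152 0.086] yaw -38.9
blue (383, 134) [ 0.8011 -0.4985] [0.248 0.266] yaw -94.9
base (252, 238) [ 0.4505 -0.0624] [0.125 0.081] yaw -14.8
base (210, 238) [0.4503 0.0822] [0.126 0.081] yaw -15.0
base (153, 217) [0.5185 0.2762] [0.183 0.293] yaw -131.7
base (257, 194) [ 0.6001 -0.0755] [0.145 0.465] yaw -96.9
base (170, 158) [0.7248 0.2245] [0.059 0.063] yaw -178.7
base (298, 152) [ 0.7478 -0.2196] [0.16  0.099] yaw -66.1
base (252, 145) [ 0.7725 -0.0579] [0.104 0.101] yaw -25.6
[-0.5991 -0.4642 -0.1687 -0.001  -0.     -0.2298] [-5.9910e-01 -4.6420e-01 -1.6870e-01 -0.0000e+00  1.5000e-03  2.9118e+00]
```

```bash
echo '[[0.085, [-0.24, -0.185, -0.068], [0, 0, 0]], [0.085, [-0.24, -0.185, -0.068], [0, 0, 0]], [0.085, [-0.24, -0.185, -0.068], [0, 0, 0]], [0.085, [-0.24, -0.185, -0.068], [0, 0, 0]], [0.085, [-0.24, -0.185, -0.068], [0, 0, 0]]]' | python3 nudge.py
echo '[[0.085, [-0.24, -0.185, -0.068], [0, 0, 0]], [0.085, [-0.24, -0.185, -0.068], [0, 0, 0]], [0.085, [-0.24, -0.185, -0.068], [0, 0, 0]], [0.085, [-0.24, -0.185, -0.068], [0, 0, 0]], [0.085, [-0.24, -0.185, -0.068], [0, 0, 0]]]' | python3 nudge.py
echo '[[0.085, [-0.06, -0.05, -0.03], [0, 0, 0]], [0.085, [-0.06, -0.05, -0.03], [0, 0, 0]], [0.085, [-0.06, -0.05, -0.03], [0, 0, 0]], [0.085, [-0.06, -0.05, -0.03], [0, 0, 0]]]' | python3 nudge.py
python3 - <<'E'
from h import *
c,im=snap('wrist','w1.png'); s=monitor.observe()
print(c); print(s['qpos'],s['position'],s['tool_rot'])
E
```

```text
clock: 0.72
position: [0.3349, 0.3719, 0.2997]
tool_rot: [-3.142, -0.0, 2.912]
force: [0.4, 0.1, -0.1]
grip_width: 0.085
finger_force: 0.0
clock: 1.35
position: [0.5264, 0.1371, 0.3677]
tool_rot: [-3.142, -0.0, 2.912]
force: [0.6, 0.8, -0.6]
grip_width: 0.0853
finger_force: 0.0
clock: 1.85
position: [0.5719, 0.0775, 0.3967]
tool_rot: [-3.142, -0.001, 2.913]
force: [-0.5, 0.5, -0.4]
grip_width: 0.085
finger_force: 0.0
{'vfov': 61.74816059469429, 'cx': 257.75109159956264, 'cy': 192.55441977541406, 'eye': array([0.50304189, 0.09371858, 0.54090486]), 'attitude': array([ 2.85587257e+00, -8.09815005e-05,  1.34143265e+00])}
[-0.43410638  0.32416302  0.2713839   1.5008754  -0.08845555  1.3294023
  1.18739578] [0.57187267 0.07766483 0.39684795] [ 3.14155917e+00 -9.31504119e-04  2.91314435e+00]
```

View pics/w1.png

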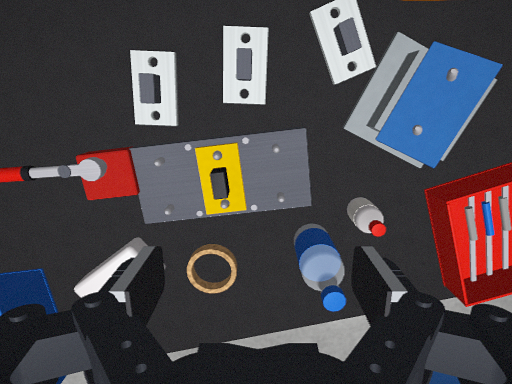

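```bash
cat >> h.py <<'E'
def rects(c,m,z,a=200,n=''):
    out=[]
    for b in blobs(m,a):
        p0=cv2.boxPoints(cv2.minAreaRect(b)); q=cast(c,b[:,0,:],z)[:,:2]
        (cx,cy),(w,h),ang=cv2.minAreaRect((q*1e4).astype(np.float32))
        w/=1e4;h/=1e4; yaw=ang if w>h else ang-90
        yaw=(yaw+90)%180-90
        out.append((np.array([cx,cy])/1e4,max(w,h),min(w,h),yaw))
        print(n,p0.mean(0).round(),np.round([cx/1e4,cy/1e4],4),'L',round(max(w,h),4),round(min(w,h),4),'yaw',round(yaw,2))
    return out
def masks(im):
    H,S,V=cv2.split(cv2.cvtColor(im,cv2.COLOR_BGR2HSV))
    return dict(silver=(S<50)&(V>150),yellow=(H>18)&(H<34)&(S>140)&(V>90),blue=(H>100)&(H<115)&(S>120)&(V>90),red=((H<6)|(H>174))&(S>150)&(V>80),steel=(V>62)&(V<150)&(S<80))
E
python3 - <<'E'
from h import *
import json
im=cv2.imread('pics/w1.png'); c=dict(vfov=61.74816059469429,cx=257.75109159956264,cy=192.55441977541406,eye=[0.50304189,0.09371858,0.54090486],attitude=[2.85587257,-8.09815005e-05,1.34143265])
m=masks(im)
rects(c,m['silver'],.012,1000,'silver'); rects(c,m['yellow'],.042,200,'yel'); rects(c,m['steel'],.03,3000,'base')
rects(c,m['red'],.066,200,'red'); 
for n,p in dict(pA=(160,155),pB=(168,210),pC=(275,149),pD=(280,200)).items(): print(n,cast(c,p,.056)[0].round(4))
cv2.imwrite('pics/z1.png',cv2.resize(im[120:230,60:330],None,fx=2.96,fy=2.96,interpolation=cv2.INTER_CUBIC))
E
```

```text
silver [300. 348.] [0.9895 0.0665] L 0.2838 0.0972 yaw 89.96
silver [153.  87.] [ 0.4521 -0.0618] L 0.1106 0.0677 yaw -15.31
silver [408. 100.] [0.5657 0.3264] L 0.1588 0.1485 yaw -39.54
silver [245.  64.] [0.4519 0.0851] L 0.1105 0.0667 yaw -14.89
silver [344.  39.] [0.4497 0.2387] L 0.1104 0.0675 yaw 9.84
yel [220. 178.] [0.6109 0.0084] L 0.1116 0.0671 yaw -6.23
base [222. 176.] [0.611 0.008] L 0.2864 0.1302 yaw 83.46
red [ 11. 174.] [ 0.5253 -0.2966] L 0.0385 0.022 yaw 81.01
red [479. 236.] [0.8003 0.3884] L 0.2322 0.1322 yaw 5.67
red [107. 174.] [ 0.5586 -0.1532] L 0.084 0.0737 yaw 83.39
pA [ 0.55   -0.0699  0.056 ]
pB [ 0.6374 -0.085   0.056 ]
pC [0.5808 0.1024 0.056 ]
pD [0.6618 0.0929 0.056 ]
```

View pics/z1.png

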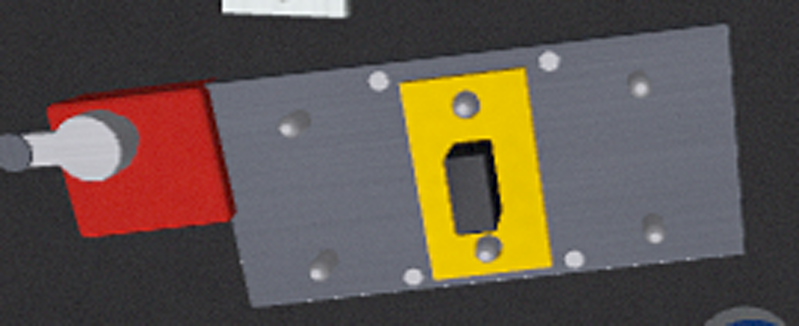

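Run:
```python
from h import *
print(rel([.611,.0082,.22],down(np.radians(173.6))))
```

```text
[-5.400e-02 -5.880e-02  1.768e-01  1.000e-04 -9.000e-04 -1.167e-01]
```

The manual's scale: turns go in shares of pi/2 rad. Converting my numbers, -0.1167 rad is -0.0743.

```bash
echo '[[0.085, [-0.054, -0.0588, 0.1768], [0, 0, -0.0743]], [0.085, [-0.054, -0.0588, 0.1768], [0, 0, -0.0743]], [0.085, [-0.054, -0.0588, 0.1768], [0, 0, -0.0743]], [0.085, [-0.054, -0.0588, 0.1768], [0, 0, -0.0743]], [0.085, [-0.054, -0.0588, 0.1768], [0, 0, -0.0743]]]' | python3 nudge.py
python3 - <<'E'
from h import *
c,im=snap('wrist','w2.png'); s=monitor.observe(); print(s['position'],s['tool_rot'])
m=masks(im); rects(c,m['yellow'],.042,200,'yel'); rects(c,m['steel'],.03,3000,'base')
E
```

```text
clock: 2.52
position: [0.6117, 0.0082, 0.2212]
tool_rot: [3.141, 0.0, 3.029]
force: [0.2, 0.8, 1.2]
grip_width: 0.085
finger_force: 0.0
[0.61212582 0.00838108 0.22212304] [3.14065236e+00 1.72957106e-03 3.02976110e+00]
yel [258. 166.] [0.6109 0.0081] L 0.1101 0.0663 yaw -6.25
base [258. 164.] [0.611  0.0079] L 0.2858 0.1285 yaw 83.54
```

View pics/w2.png

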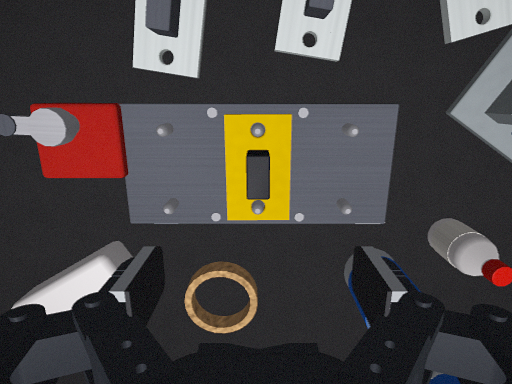

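Run:
```python
from h import *
print(rel([.611,.0081,.050],down(np.radians(173.6))))
```

```text
[ 1.400e-03 -6.000e-04  1.721e-01  9.000e-04  1.700e-03 -1.000e-04]
```

```bash
echo '[[0.085, [0.0005, 0, 0.06], [0, 0, 0]], [0.085, [0.0005, 0, 0.12], [0, 0, 0]], [0.085, [0.0005, 0, 0.17], [0, 0, 0]], [0.085, [0.0005, 0, 0.17], [0, 0, 0]], [0.085, [0.0005, 0, 0.17], [0, 0, 0]]]' | python3 nudge.py
echo '[[0.0, [0, 0, 0], [0, 0, 0]], [0.0, [0, 0, 0], [0, 0, 0]], [0.0, [0, 0, 0], [0, 0, 0]], [0.0, [0, 0, 0], [0, 0, 0]], [0.0, [0, 0, 0], [0, 0, 0]]]' | python3 nudge.py 80
```

```text
clock: 3.2
position: [0.6128, 0.0077, 0.0534]
tool_rot: [3.141, 0.003, 3.029]
force: [0.6, 0.3, 0.7]
grip_width: 0.0849
finger_force: 0.0
clock: 3.82
position: [0.6115, 0.0071, 0.0512]
tool_rot: [3.141, 0.001, 3.028]
force: [-2.5, 1.4, 10.6]
grip_width: 0.0205
finger_force: 79.7
```

```bash
echo '[[0.0, [0, 0, -0.02], [0, 0, 0]], [0.0, [0, 0, -0.05], [0, 0, 0]], [0.0, [0, 0, -0.1], [0, 0, 0]], [0.0, [0, 0, -0.15], [0, 0, 0]], [0.0, [0, 0, -0.2], [0, 0, 0]]]' | python3 nudge.py 110
echo '[[0.0, [0, 0, -0.06], [0, 0, 0]], [0.0, [0, 0, -0.06], [0, 0, 0]], [0.0, [0, 0, -0.06], [0, 0, 0]]]' | python3 nudge.py 110
python3 - <<'E'
from h import *
c,im=snap('wrist','w3.png'); s=monitor.observe(); print(s['position'],s['tool_rot'],s['force'])
m=masks(im); rects(c,m['blue'],.083,200,'blue'); rects(c,m['steel'],.03,3000,'base'); rects(c,m['silver'],.012,1000,'silv')
Rr=lambda y:R.from_euler('z',y)*R.from_euler('y',-30,degrees=True)*R.from_euler('x',np.pi)
E
```

```text
clock: 4.45
position: [0.6107, 0.0069, 0.2532]
tool_rot: [3.142, 0.0, 3.028]
force: [0.8, 0.8, -2.4]
grip_width: 0.0201
finger_force: 108.0
clock: 4.82
position: [0.6106, 0.0071, 0.3103]
tool_rot: [3.142, -0.001, 3.028]
force: [-0.7, 0.7, -3.1]
grip_width: 0.0206
finger_force: 108.7
[0.61043529 0.0071431  0.30958927] [-3.14128887e+00 -1.80695740e-03  3.02850771e+00] [ 0.0991949 -0.1579271 -4.1853623]
blue [358. 248.] [0.7376 0.1204] L 0.0659 0.0633 yaw -66.47
blue [484. 108.] [0.5883 0.2666] L 0.1089 0.0589 yaw 6.04
base [260. 152.] [0.6107 0.0079] L 0.2856 0.1296 yaw 83.49
base [461.  83.] [0.5625 0.2688] L 0.2187 0.1247 yaw 3.59
silv [111. 269.] [ 0.7663 -0.2383] L 0.1512 0.0845 yaw -66.09
silv [492.  90.] [0.5703 0.3231] L 0.1475 0.1468 yaw 50.49
silv [435.  23.] [0.4725 0.2428] L 0.0666 0.064 yaw -80.31
silv [304.  30.] [0.4668 0.0808] L 0.0799 0.0665 yaw -15.22
silv [189.  39.] [ 0.4586 -0.0635] L 0.0967 0.0668 yaw -15.31
```

View pics/w3.png

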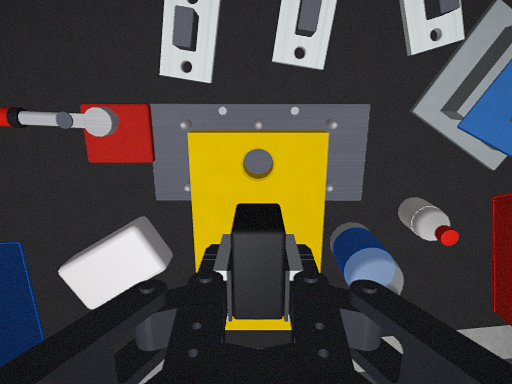

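```bash
cat >> h.py <<'E'
def RK(psi): return R.from_euler('z',psi)*R.from_euler('y',-np.pi/6)
def rack_tool(psi): 
    k=RK(psi).as_matrix(); return R.from_matrix(np.c_[k[:,1],k[:,0],-k[:,2]])
def rack(c,im):
    bs=[b for b in blobs(masks(im)['blue'],1500)]
    for b in bs:
        b4=cv2.approxPolyDP(b,12,True)[:,0]
        q=cv2.boxPoints(cv2.minAreaRect(b))
        print('poly',b4.tolist())
E
python3 - <<'E'
from h import *
im=cv2.imread('pics/w1.png'); c=dict(vfov=61.74816059469429,cx=257.75109159956264,cy=192.55441977541406,eye=[0.50304189,0.09371858,0.54090486],attitude=[2.85587257,-8.09815005e-05,1.34143265])
rack(c,im)
ct,it=vision.calibration('top'),cv2.imread('pics/top0.png'); rack(ct,it)
E
```

```text
poly [[42, 269], [0, 273], [0, 315], [57, 311]]
poly [[435, 41], [376, 138], [431, 167], [502, 65]]
poly [[469, 234], [428, 241], [438, 287], [480, 281]]
poly [[348, 103], [343, 166], [450, 172], [454, 106]]
```

Run:
```python
from h import *
c=dict(vfov=61.74816059469429,cx=257.75109159956264,cy=192.55441977541406,eye=[0.50304189,0.09371858,0.54090486],attitude=[2.85587257,-8.09815005e-05,1.34143265])
t=cast(c,[[502,65],[431,167]],.1055); b=cast(c,[[435,41],[376,138]],.0605)
print(t,b,np.linalg.norm(t[0]-t[1]),np.linalg.norm(b[0]-b[1]),np.linalg.norm(t[0]-b[0]))
o=(t.mean(0)+b.mean(0))/2; u=t.mean(0)-b.mean(0); psi=np.arctan2(u[1],u[0]); v=t[0]+b[0]-t[1]-b[1]
psi2=np.arctan2(v[1],v[0])-np.pi/2; print('o',o,np.degrees([psi,psi2]))
k=RK(psi2).as_matrix()
for s in(1,-1): print(proj(c,o+k@[0,s*.04,.026]),proj(c,o+k@[0,s*.04,0]))
P=o+.16*k[:,2]-.09*k[:,1]
print(P,rel(P,rack_tool(psi2)), rack_tool(psi2).as_euler('xyz'))
```

```text
[[0.53404982 0.40393168 0.1055    ]
 [0.64618621 0.3060061  0.1055    ]] [[0.48502796 0.34721239 0.0605    ]
 [0.59817783 0.25187984 0.0605    ]] 0.1488757463187826 0.1479567141578817 0.08743694803985239
o [0.56586045 0.3272575  0.083     ] [48.80225114 49.37589793]
[[453.25886859  70.83315739]] [[451.28643153  76.96314004]]
[[416.45144665 127.56979993]] [[416.46489931 130.50182082]]
[0.58208274 0.20793928 0.22156406] [ 0.0507  0.1963  0.0881 -0.5087 -0.1576  0.5817] [2.61799388 0.         2.43256832]
```

In the tool's units: 0.5817 rad is 0.3703.

```bash
echo '[[0.0, [0.05, 0.1963, 0.088], [-0.3238, -0.1003, 0.3703]], [0.0, [0.05, 0.1963, 0.088], [-0.3238, -0.1003, 0.3703]], [0.0, [0.05, 0.1963, 0.088], [-0.3238, -0.1003, 0.3703]], [0.0, [0.05, 0.1963, 0.088], [-0.3238, -0.1003, 0.3703]], [0.0, [0.05, 0.1963, 0.088], [-0.3238, -0.1003, 0.3703]]]' | python3 nudge.py 110
python3 - <<'E'
from h import *
c,im=snap('wrist','w4.png'); s=monitor.observe(); print(s['position'],s['tool_rot'],s['qpos'],c)
rack(c,im)
E
```

```text
clock: 5.5
position: [0.5805, 0.2088, 0.2194]
tool_rot: [2.62, -0.003, 2.432]
force: [1.3, -1.0, -2.3]
grip_width: 0.0202
finger_force: 108.8
[0.58141433 0.20760912 0.22004246] [ 2.61861470e+00 -1.93465606e-03  2.43033125e+00] [-0.30472972  0.3738308   0.01081223  2.02307852 -0.77684372  0.39876898
  1.23564319] {'vfov': 61.74816059469429, 'cx': 257.75109159956264, 'cy': 192.55441977541406, 'eye': array([0.48087061, 0.20140321, 0.34468797]), 'attitude': array([ 2.85821315, -0.52210471,  0.85900578])}
poly [[511, 69], [403, 252], [375, 244], [342, 287], [377, 281], [510, 363]]
poly [[204, 0], [211, 129], [307, 129], [311, 0]]
```

View pics/w4.png

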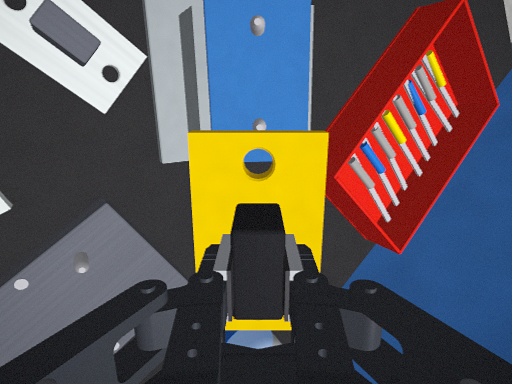

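```bash
cat >> h.py <<'E'
def castplane(c,px,o,n):
    px=np.atleast_2d(px).astype(float)
    d=rot(c['attitude']).apply(np.c_[(px[:,0]-c['cx'])/f(c),(px[:,1]-c['cy'])/f(c),np.ones(len(px))]); e=np.array(c['eye'])
    return e+d*(((o-e)@n)/(d@n))[:,None]
O=np.array([.5659,.3273,.083]); PSI=np.radians(49.38)
E
python3 - <<'E'
from h import *
im=cv2.imread('pics/w4.png'); c={'vfov': 61.74816059469429, 'cx': 257.75109159956264, 'cy': 192.55441977541406, 'eye': np.array([0.48087061, 0.20140321, 0.34468797]), 'attitude': np.array([ 2.85821315, -0.52210471,  0.85900578])}
k=RK(PSI).as_matrix(); n=k[:,2]
m=masks(im)['blue']
for r in (10,60,115):
    x=np.where(m[r,190:330])[0]+190; p=castplane(c,[[x[0]-.5,r],[x[-1]+.5,r]],O,n); print(r,x[0],x[-1],((p-O)@k).round(4).tolist())
for s in(1,-1): print('tip',proj(c,O+k@[0,s*.04,.026]),'base',proj(c,O+k@[0,s*.04,0]))
# plate in hand: near edge, sides, hole in tool frame, plate top plane 9mm beyond TCP
s={'position':np.array([0.58141433,0.20760912,0.22004246])}; Rt=rot([2.61861470e+00,-1.93465606e-03,2.43033125e+00])
pz=.009; o=s['position']+Rt.apply([0,0,pz]); 
for nme,px in dict(L=(187.5,131),Rr=(328,131)).items(): print(nme,Rt.inv().apply(castplane(c,px,o,Rt.apply([0,0,1]))-s['position']).round(4))
H,S,V=cv2.split(cv2.cvtColor(im[135:200,225:295],cv2.COLOR_BGR2HSV)); hm=~((H>18)&(H<34)&(S>140)); bl=max(blobs(hm,50),key=cv2.contourArea); print(cv2.boundingRect(bl),cv2.minEnclosingCircle(bl))
(u,v),_=cv2.minEnclosingCircle(bl); print('hole',Rt.inv().apply(castplane(c,(u+225,v+135),o,Rt.apply([0,0,1]))-s['position']).round(4))
cv2.imwrite('pics/z4.png',cv2.resize(im[0:180,170:350],None,fx=3.3,fy=3.3,interpolation=cv2.INTER_CUBIC))
E
```

```text
10 204 310 [[-0.0457, 0.0541, -0.0], [0.0442, 0.0539, 0.0]]
60 207 308 [[-0.0451, 0.015, 0.0], [0.0441, 0.0148, -0.0]]
115 211 307 [[-0.0436, -0.0318, -0.0], [0.0452, -0.032, 0.0]]
tip [[257.91395714  21.32084368]] base [[257.9446247  28.3584601]]
tip [[258.13338245 126.38489438]] base [[258.14324228 124.03958336]]
L [[ 0.0577 -0.0317  0.009 ]]
Rr [[0.0577 0.0339 0.009 ]]
(18, 13, 30, 26) ((32.5, 24.0), 14.637381553649902)
hole [[0.0445 0.001  0.009 ]]
```

View pics/z4.png

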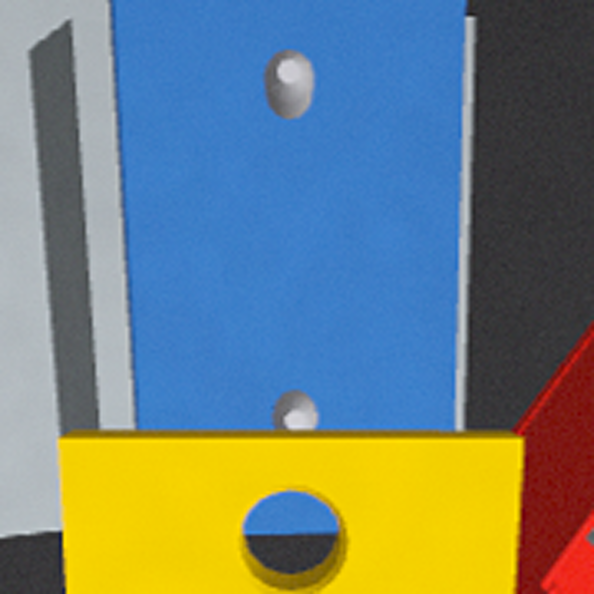

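```bash
cat >> h.py <<'E'
PSI=np.radians(50.3); O=O+RK(PSI).apply([.0002,.0004,0])
def hang(gap,px=.0022,py=.0012,pz=.021):
    Rt=rack_tool(PSI); return rel(O+RK(PSI).apply([0,0,gap+pz])-Rt.apply([px,py,0]),Rt)
E
python3 - <<'E'
from h import *
print(hang(.06),hang(.036))
E
```

```text
[ 0.0872  0.0002  0.0781 -0.0006  0.0075 -0.0169] [ 0.0874  0.0002  0.1021 -0.0006  0.0075 -0.0169]
```

In the tool's units: -0.0169 rad is -0.0108.

```bash
echo '[[0.0, [0.0873, 0.0002, 0.05], [0, 0.0048, -0.0108]], [0.0, [0.0873, 0.0002, 0.07], [0, 0.0048, -0.0108]], [0.0, [0.0873, 0.0002, 0.098], [0, 0.0048, -0.0108]], [0.0, [0.0873, 0.0002, 0.098], [0, 0.0048, -0.0108]], [0.0, [0.0873, 0.0002, 0.098], [0, 0.0048, -0.0108]]]' | python3 nudge.py 110
echo '[[0.0, [0, 0, 0], [0, 0, 0]], [0.0, [0, 0, 0], [0, 0, 0]]]' | python3 nudge.py 110
python3 - <<'E'
from h import *
c,im=snap('wrist'); print(hang(.036),hang(0))
print('holes',end=' ')
for s in(1,-1): print('tip',proj(c,O+RK(PSI).apply([0,s*.04,.026])).round(1),end=' ')
c2,i2=snap('side')
cv2.imwrite('pics/w5.png',np.hstack([cv2.resize(im[60:260,140:380],(480,400),interpolation=cv2.INTER_CUBIC),cv2.resize(i2[240:360,160:256],(320,400),interpolation=cv2.INTER_CUBIC)]))
E
```

```text
clock: 6.18
position: [0.5491, 0.3018, 0.1364]
tool_rot: [2.619, 0.003, 2.452]
force: [-0.7, -0.4, -3.2]
grip_width: 0.0203
finger_force: 109.3
clock: 6.42
position: [0.5498, 0.3017, 0.138]
tool_rot: [2.616, 0.003, 2.449]
force: [0.1, -0.6, -3.0]
grip_width: 0.0201
finger_force: 109.3
[ 0.0021 -0.0026  0.0056  0.0018  0.002   0.0024] [ 0.0022 -0.0027  0.0416  0.0018  0.002   0.0024]
holes tip [[253.1 147.4]] tip [[253.4 273.7]]
```

View pics/w5.png

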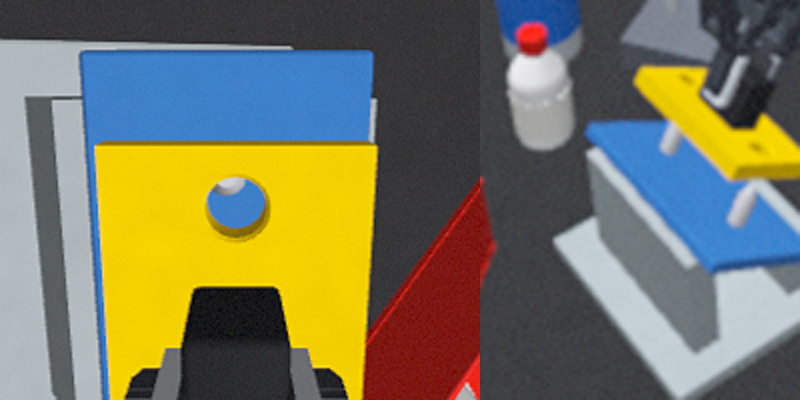

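In the tool's units: 0.0024 rad is 0.0015.

```bash
echo '[[0.0, [0.0022, -0.0026, 0.006], [0.0011, 0.0013, 0.0015]], [0.0, [0.0022, -0.0026, 0.01], [0.0011, 0.0013, 0.0015]], [0.0, [0.0022, -0.0026, 0.014], [0.0011, 0.0013, 0.0015]], [0.0, [0.0022, -0.0026, 0.018], [0.0011, 0.0013, 0.0015]], [0.0, [0.0022, -0.0026, 0.022], [0.0011, 0.0013, 0.0015]]]' | python3 nudge.py 110
python3 - <<'E'
from h import *
print(hang(0),monitor.observe()['force'],monitor.observe()['moment'])
E
```

```text
clock: 7.15
position: [0.5557, 0.3101, 0.1217]
tool_rot: [2.629, -0.006, 2.453]
force: [-20.9, -11.3, 12.4]
grip_width: 0.0202
finger_force: 112.6
[ 0.0012 -0.003   0.0224 -0.0114 -0.0071  0.0012] [-20.92859033 -11.28158968  12.37171985] [-2.01164034  3.94668223  0.9540083 ]
```

```bash
echo '[[0.0, [0, 0, -0.012], [0, 0, 0]], [0.0, [0, 0, -0.012], [0, 0, 0]], [0.0, [0, 0, -0.012], [0, 0, 0]], [0.0, [0, 0, -0.012], [0, 0, 0]]]' | python3 nudge.py 110
python3 - <<'E'
from h import *
print(hang(0.036)); c,im=snap('wrist'); s=monitor.observe(); print(s['force'],hang(.036),s['position'],s['tool_rot'])
for q in(1,-1): print('tip',proj(c,O+RK(PSI).apply([0,q*.04,.026])).round(1),end=' ')
c2,i2=snap('side')
cv2.imwrite('pics/w6.png',np.hstack([cv2.resize(im[60:260,140:380],(480,400),interpolation=cv2.INTER_CUBIC),cv2.resize(i2[240:360,160:256],(320,400),interpolation=cv2.INTER_CUBIC)]))
E
```

```text
clock: 7.65
position: [0.5531, 0.3057, 0.1325]
tool_rot: [2.628, -0.004, 2.453]
force: [-0.1, 0.1, -4.0]
grip_width: 0.0201
finger_force: 109.4
[ 0.0021 -0.0043 -0.0017 -0.0102 -0.0056  0.0012]
[-0.29723774  0.20614938 -2.24827119] [ 0.0022 -0.0042 -0.0017 -0.0103 -0.0056  0.001 ] [0.553094   0.30564597 0.13243105] [ 2.62824036 -0.00438881  2.45236873]
tip [[250.4 149.8]] tip [[251.1 280.6]]
```

View pics/w6.png

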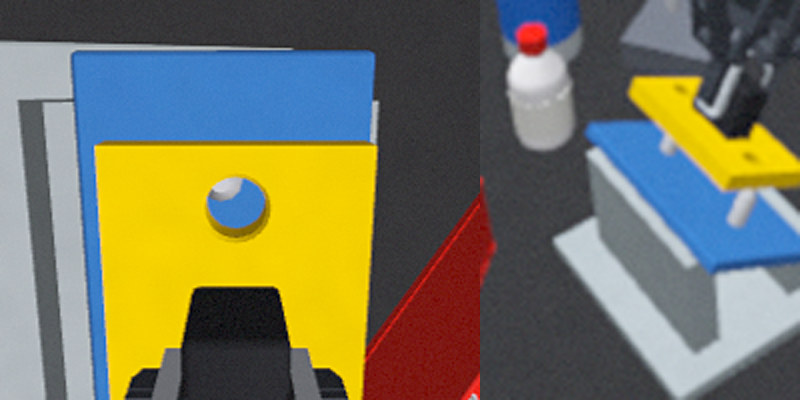

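Run:
```python
from h import *
print(monitor.observe()['qpos'].round(3));
```

```text
[-0.49   0.525 -0.015  2.073 -1.236  0.19   1.566]
```

```bash
cat >> h.py <<'E'
def hang2(gap,beta,px=.0022,py=.0012,pz=.021):
    Rt=rack_tool(PSI)*R.from_rotvec([beta,0,0])
    return rel(O+RK(PSI).apply([0,0,gap+.006])-Rt.apply([px,py,pz-.006]),Rt)
E
python3 -c "
from h import *
print(hang2(.040,.1))"
```

```text
[ 0.0023 -0.0028 -0.0057  0.0898 -0.0055  0.0012]
```

The manual's scale: turns go in shares of pi/2 rad. Converting my numbers, 0.09 rad is 0.0573.

```bash
echo '[[0.0, [0.0023, -0.0028, -0.006], [0.0573, -0.0035, 0.0006]], [0.0, [0.0023, -0.0028, -0.006], [0.0573, -0.0035, 0.0006]], [0.0, [0.0023, -0.0028, -0.006], [0.0573, -0.0035, 0.0006]], [0.0, [0.0023, -0.0028, -0.006], [0.0573, -0.0035, 0.0006]]]' | python3 nudge.py 110
python3 - <<'E'
from h import *
s=monitor.observe();print(s['qpos'].round(3),hang2(.040,.1),hang2(.036,.1)); c,im=snap('wrist'); 
for q in(1,-1): print('tip',proj(c,O+RK(PSI).apply([0,q*.04,.026])).round(1),end=' ')
c2,i2=snap('side')
cv2.imwrite('pics/w7.png',np.hstack([cv2.resize(im[60:260,140:380],(480,400),interpolation=cv2.INTER_CUBIC),cv2.resize(i2[240:360,160:256],(320,400),interpolation=cv2.INTER_CUBIC)]))
E
```

```text
clock: 8.25
position: [0.5477, 0.3031, 0.1363]
tool_rot: [2.717, -0.0, 2.449]
force: [0.2, -0.6, -3.4]
grip_width: 0.0202
finger_force: 109.4
[-0.74   0.536  0.287  2.035 -1.029  0.34   1.3  ] [-0.0004  0.0001  0.0002  0.0005 -0.0004  0.0007] [-0.0004  0.0005  0.0042  0.0005 -0.0004  0.0007]
tip [[261.5 152.4]] tip [[261.1 278.6]]
```

View pics/w7.png

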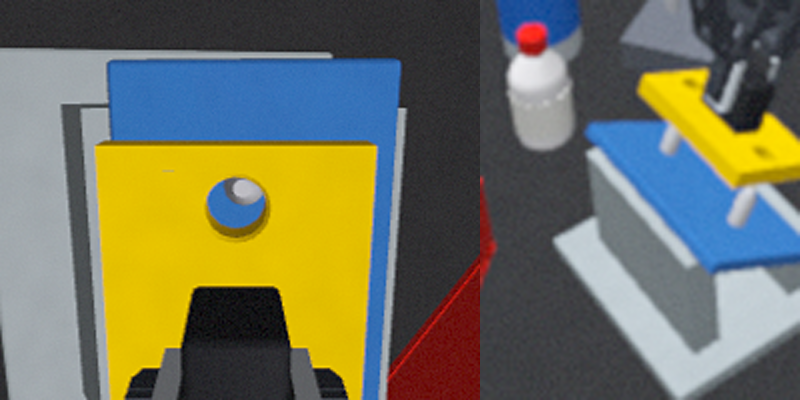

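```bash
echo '[[0.0, [-0.0004, 0.0009, 0.008], [0, 0, 0]], [0.0, [-0.0004, 0.0013, 0.012], [0, 0, 0]], [0.0, [-0.0004, 0.0017, 0.016], [0, 0, 0]], [0.0, [-0.0004, 0.0019, 0.018], [0, 0, 0]], [0.0, [-0.0004, 0.0019, 0.018], [0, 0, 0]]]' | python3 nudge.py 110
python3 - <<'E'
from h import *
s=monitor.observe();print(s['qpos'].round(3),hang2(.022,.1),hang2(0.006,.1)); print('F tool',rot(s['tool_rot']).inv().apply(s['force']).round(1))
E
```

```text
clock: 8.98
position: [0.554, 0.3097, 0.1208]
tool_rot: [2.718, 0.0, 2.449]
force: [0.3, 0.3, -3.8]
grip_width: 0.0201
finger_force: 109.3
[-0.716  0.569  0.251  2.02  -1.059  0.316  1.328] [ 0.0003 -0.0001  0.0003 -0.0002  0.      0.0004] [ 0.0003  0.0015  0.0162 -0.0002  0.      0.0004]
F tool [-0.  -1.2  3.6]
```

```bash
echo '[[0.0, [0.0003, 0.0003, 0.004], [0, 0, 0]], [0.0, [0.0003, 0.0006, 0.007], [0, 0, 0]], [0.0, [0.0003, 0.001, 0.01], [0, 0, 0]], [0.0, [0.0003, 0.0012, 0.012], [0, 0, 0]], [0.0, [0.0003, 0.0012, 0.012], [0, 0, 0]]]' | python3 nudge.py 110
python3 - <<'E'
from h import *
s=monitor.observe();print(s['qpos'].round(3),hang2(.010,.1),hang2(0.004,.1)); print('F tool',rot(s['tool_rot']).inv().apply(s['force']).round(1))
c2,i2=snap('side')
cv2.imwrite('pics/w8.png',cv2.resize(i2[240:360,160:280],(480,480),interpolation=cv2.INTER_CUBIC))
E
```

```text
clock: 9.6
position: [0.5577, 0.3145, 0.1104]
tool_rot: [2.718, 0.0, 2.449]
force: [0.4, -0.5, -2.3]
grip_width: 0.0202
finger_force: 109.3
[-0.7    0.591  0.224  2.01  -1.08   0.297  1.347] [ 0.     -0.0001  0.0002 -0.0002  0.      0.0004] [ 0.      0.0005  0.0062 -0.0002  0.      0.0004]
F tool [-0.6 -1.1  2.1]
```

View pics/w8.png

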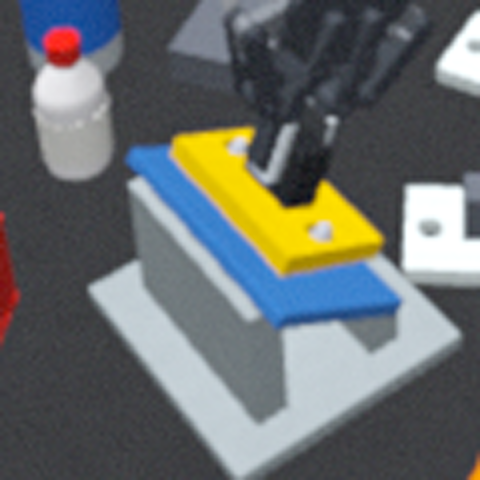

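```bash
python3 -c "
from h import *
print(hang2(.003,.07),hang2(.002,.05))"
```

```text
[ 0.0001  0.0001  0.0074 -0.03    0.0002  0.0004] [ 0.0001 -0.0001  0.0084 -0.05    0.0002  0.0004]
```

In the tool's units: -0.03 rad is -0.0191.

```bash
echo '[[0.0, [0, 0.0001, 0.003], [-0.0064, 0, 0]], [0.0, [0, 0.0001, 0.005], [-0.0127, 0, 0]], [0.0, [0, 0, 0.0074], [-0.0191, 0, 0]], [0.0, [0, 0, 0.0074], [-0.0191, 0, 0]]]' | python3 nudge.py 110
python3 - <<'E'
from h import *
s=monitor.observe();print(s['qpos'].round(3),hang2(.003,.07),hang2(0.00,.03)); print('F tool',rot(s['tool_rot']).inv().apply(s['force']).round(1))
E
```

```text
clock: 10.15
position: [0.5596, 0.3166, 0.1038]
tool_rot: [2.687, -0.0, 2.448]
force: [-2.8, 0.3, 0.3]
grip_width: 0.0201
finger_force: 109.8
[-0.613  0.594  0.111  2.024 -1.163  0.23   1.45 ] [ 0.0002  0.0003  0.0001  0.0007 -0.0002 -0.0003] [ 0.0002 -0.0001  0.0032 -0.0393 -0.0002 -0.0004]
F tool [ 2.3 -1.3 -0.9]
```

```bash
echo '[[0.028, [0, 0, 0], [0, 0, 0]], [0.035, [0, 0, 0], [0, 0, 0]], [0.06, [0, 0, 0], [0, 0, 0]], [0.06, [0, 0, 0], [0, 0, 0]], [0.06, [0, 0, 0], [0, 0, 0]]]' | python3 nudge.py
echo '[[0.06, [0, 0, -0.02], [0, 0, 0]], [0.06, [0, 0, -0.05], [0, 0, 0]], [0.06, [0, 0, -0.1], [0, 0, 0]], [0.06, [0, 0, -0.12], [0, 0, 0]], [0.06, [0, 0, -0.12], [0, 0, 0]]]' | python3 nudge.py
python3 - <<'E'
from h import *
s=monitor.observe();print(s['qpos'].round(3)); c,im=snap('wrist')
c2,i2=snap('side')
cv2.imwrite('pics/w9.png',np.hstack([cv2.resize(im[60:260,140:380],(400,333),interpolation=cv2.INTER_CUBIC),cv2.resize(i2[240:340,160:280],(400,333),interpolation=cv2.INTER_CUBIC)]))
E
```

```text
clock: 10.78
position: [0.5596, 0.3169, 0.1038]
tool_rot: [2.688, 0.0, 2.449]
force: [0.1, -0.0, -0.4]
grip_width: 0.06
finger_force: 0.0
clock: 11.4
position: [0.5262, 0.2767, 0.213]
tool_rot: [2.686, 0.001, 2.449]
force: [0.1, 1.0, -0.2]
grip_width: 0.0598
finger_force: 0.0
[-0.839  0.373  0.44   2.078 -0.884  0.439  1.181]
```

View pics/w9.png

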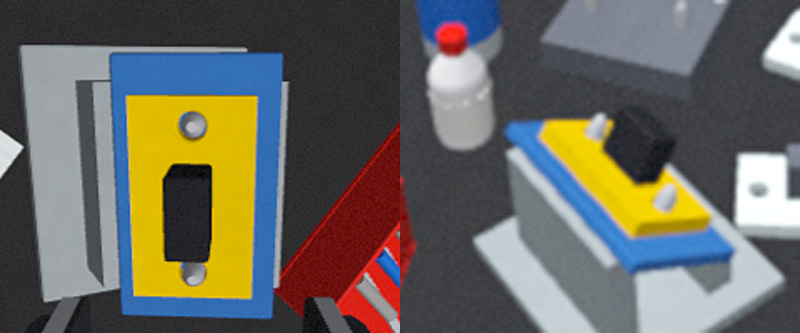

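```bash
cat >> h.py <<'E'
BC=np.array([.611,.0080]); BY=np.radians(-6.35)
def nest(i): return BC+.092*i*np.array([-np.sin(BY),np.cos(BY)])   # i=-1,0,1
def held(c,im,s,colour='silver',pz=.009):
    m=masks(im)[colour]; Rt=rot(s['tool_rot']); o=s['position']+Rt.apply([0,0,pz]); n=Rt.apply([0,0,1])
    def up(col):
        r=150
        while m[r,col]: r-=1
        return (col,r+.5)
    def side(r,d):
        col=225 if d<0 else 292
        while m[r,col]: col+=d
        return (col-.5*d,r)
    px=[up(u) for u in(205,220,295,310)]+[side(r,d) for r in(145,160,175) for d in(-1,1)]
    q=Rt.inv().apply(castplane(c,px,o,n)-s['position'])
    yl=q[4::2,1]; yr=q[5::2,1]
    return dict(edge=q[:4,0].round(4),yc=((yl+yr)/2).round(4),w=(yr-yl).round(4))
E
python3 - <<'E'
from h import *
c={'vfov': 61.74816059469429, 'cx': 257.75109159956264, 'cy': 192.55441977541406, 'eye': np.array([0.48087061, 0.20140321, 0.34468797]), 'attitude': np.array([ 2.85821315, -0.52210471,  0.85900578])}
print(held(c,cv2.imread('pics/w4.png'),dict(position=np.array([0.58141433,0.20760912,0.22004246]),tool_rot=[2.61861470e+00,-1.93465606e-03,2.43033125e+00]),'yellow'))
print(rel([.53,.06,.40],down(np.radians(169))))
E
```

```text
{'edge': array([0.0579, 0.0579, 0.058 , 0.058 ]), 'yc': array([0.0015, 0.001 , 0.001 ]), 'w': array([0.0662, 0.0661, 0.066 ])}
[-0.1416 -0.0651 -0.2417  0.444   0.1134 -0.4911]
```

In the tool's units: -0.4911 rad is -0.3126.

```bash
echo '[[0.085, [-0.1416, -0.0651, -0.2417], [0.2827, 0.0722, -0.3126]], [0.085, [-0.1416, -0.0651, -0.2417], [0.2827, 0.0722, -0.3126]], [0.085, [-0.1416, -0.0651, -0.2417], [0.2827, 0.0722, -0.3126]], [0.085, [-0.1416, -0.0651, -0.2417], [0.2827, 0.0722, -0.3126]], [0.085, [-0.1416, -0.0651, -0.2417], [0.2827, 0.0722, -0.3126]]]' | python3 nudge.py
echo '[[0.085, [0, 0, 0], [0, 0, 0]], [0.085, [0, 0, 0], [0, 0, 0]]]' | python3 nudge.py
python3 - <<'E'
from h import *
c,im=snap('wrist','a1.png'); print(monitor.observe()['qpos'].round(2))
m=masks(im); rs=rects(c,m['silver'],.012,1000,'silver'); rects(c,m['steel'],.03,3000,'base')
print(rel([.452,-.0618,.20],down(np.radians(180-15.2))))
E
```

```text
clock: 12.12
position: [0.5307, 0.0589, 0.4009]
tool_rot: [-3.14, -0.0, 2.951]
force: [-0.5, -0.3, -0.2]
grip_width: 0.085
finger_force: 0.0
clock: 12.38
position: [0.5299, 0.0604, 0.3992]
tool_rot: [-3.141, -0.001, 2.95]
force: [-0.6, 0.6, -0.6]
grip_width: 0.085
finger_force: 0.0
[-0.78  0.29  0.73  1.62 -0.2   1.31  1.36]
silver [174. 108.] [ 0.4523 -0.0615] L 0.1105 0.0681 yaw -15.35
silver [419. 128.] [0.5654 0.3264] L 0.1592 0.1488 yaw -39.53
silver [263.  90.] [0.452  0.0847] L 0.1106 0.0673 yaw -15.24
silver [361.  68.] [0.4496 0.2387] L 0.1111 0.0676 yaw 9.76
base [ 60. 350.] [ 0.8471 -0.4077] L 0.1984 0.1587 yaw 78.99
base [237. 195.] [0.6086 0.0073] L 0.2893 0.1388 yaw 83.68
[ 0.0527 -0.1348  0.1992 -0.0007 -0.0016  0.0738]
```

In the tool's units: 0.0738 rad is 0.047.

```bash
echo '[[0.085, [0.0527, -0.1348, 0.1992], [0, 0, 0.047]], [0.085, [0.0527, -0.1348, 0.1992], [0, 0, 0.047]], [0.085, [0.0527, -0.1348, 0.1992], [0, 0, 0.047]], [0.085, [0.0527, -0.1348, 0.1992], [0, 0, 0.047]], [0.085, [0.0527, -0.1348, 0.1992], [0, 0, 0.047]]]' | python3 nudge.py
echo '[[0.085, [0, 0, 0], [0, 0, 0]], [0.085, [0, 0, 0], [0, 0, 0]]]' | python3 nudge.py
python3 - <<'E'
from h import *
c,im=snap('wrist','a2.png'); 
m=masks(im)['silver']; m[:, :130]=0; m[:,390:]=0
rs=rects(c,m,.012,1000,'silver'); r=min(rs,key=lambda r:np.linalg.norm(r[0]-[.452,-.062]))
print(rel([*r[0],.02],down(np.radians(180+r[3]))))
E
```

```text
clock: 13.05
position: [0.4495, -0.0637, 0.1984]
tool_rot: [-3.139, -0.005, 2.873]
force: [0.7, 0.3, 0.5]
grip_width: 0.0851
finger_force: 0.0
clock: 13.3
position: [0.4533, -0.0618, 0.2018]
tool_rot: [3.141, 0.001, 2.877]
force: [0.5, -0.3, 0.4]
grip_width: 0.0853
finger_force: 0.0
silver [258. 164.] [ 0.4523 -0.0615] L 0.1099 0.0668 yaw -15.34
silver [374. 126.] [0.4467 0.0645] L 0.1121 0.0321 yaw -10.08
[0.0013 0.     0.1818 0.0005 0.0013 0.0027]
```

In the tool's units: 0.0027 rad is 0.0017.

```bash
echo '[[0.085, [0.0012, 0, 0.06], [0, 0, 0.0017]], [0.085, [0.0012, 0, 0.12], [0, 0, 0.0017]], [0.085, [0.0012, 0, 0.18], [0, 0, 0.0017]], [0.085, [0.0012, 0, 0.18], [0, 0, 0.0017]], [0.085, [0.0012, 0, 0.18], [0, 0, 0.0017]]]' | python3 nudge.py
echo '[[0.0, [0, 0, 0], [0, 0, 0]], [0.0, [0, 0, 0], [0, 0, 0]], [0.0, [0, 0, 0], [0, 0, 0]], [0.0, [0, 0, 0], [0, 0, 0]], [0.0, [0, 0, 0], [0, 0, 0]]]' | python3 nudge.py 110
echo '[[0.0, [0, 0, -0.01], [0, 0, 0]], [0.0, [0, 0, -0.05], [0, 0, 0]], [0.0, [0, 0, -0.1], [0, 0, 0]], [0.0, [0, 0, -0.15], [0, 0, 0]], [0.0, [0, 0, -0.17], [0, 0, 0]]]' | python3 nudge.py 110
echo '[[0.0, [0, 0, 0], [0, 0, 0]], [0.0, [0, 0, 0], [0, 0, 0]]]' | python3 nudge.py
python3 - <<'E'
from h import *
s=monitor.observe(); c,im=snap('wrist','a3.png'); print(s['force'],held(c,im,s)); print(rel([*nest(-1),.15],down(np.pi+BY)), nest(-1))
E
```

```text
clock: 13.98
position: [0.4524, -0.0626, 0.0232]
tool_rot: [3.141, 0.002, 2.872]
force: [0.1, 0.3, -0.2]
grip_width: 0.0849
finger_force: 0.0
clock: 14.6
position: [0.4516, -0.0623, 0.022]
tool_rot: [3.141, 0.001, 2.872]
force: [-4.0, 2.2, 25.3]
grip_width: 0.0201
finger_force: 108.2
clock: 15.22
position: [0.4516, -0.0625, 0.1937]
tool_rot: [3.14, 0.002, 2.872]
force: [-0.4, 0.7, -4.6]
grip_width: 0.0201
finger_force: 108.9
clock: 15.48
position: [0.4508, -0.0622, 0.1904]
tool_rot: [-3.141, -0.001, 2.873]
force: [-0.2, -0.0, -4.7]
grip_width: 0.0198
finger_force: 108.9
[-0.16371028 -0.03326766 -4.65715972] {'edge': array([0.0549, 0.0549, 0.0548, 0.0548]), 'yc': array([0.0003, 0.0003, 0.0001]), 'w': array([0.0662, 0.0661, 0.0665])}
[-0.1504  0.0197  0.04   -0.0006 -0.0014 -0.1585] [ 0.60082465 -0.08343556]
```

```bash
cat >> h.py <<'E'
def put(i,h,px,py=.0003,pz=.022):
    "tool move that brings the held plate's underside h above nest i"
    Rt=down(np.pi+BY); return rel(np.r_[nest(i),.03+h+pz]-Rt.apply([px,py,0]),Rt)
E
echo '[[0.0, [-0.15, 0.02, 0.02], [0, 0, -0.1009]], [0.0, [-0.15, 0.02, 0.02], [0, 0, -0.1009]], [0.0, [-0.15, 0.02, 0.04], [0, 0, -0.1009]], [0.0, [-0.15, 0.02, 0.04], [0, 0, -0.1009]], [0.0, [-0.15, 0.02, 0.04], [0, 0, -0.1009]]]' | python3 nudge.py 110
echo '[[0.0, [0, 0, 0], [0, 0, 0]], [0.0, [0, 0, 0], [0, 0, 0]]]' | python3 nudge.py
python3 - <<'E'
from h import *
s=monitor.observe(); c,im=snap('wrist','a4.png'); print(s['force'],held(c,im,s)); print(put(-1,.032,-.0007),put(-1,0,-.0007))
for x in(.04,-.04): 
  for i in (-1,0,1): print(i,x,proj(c,np.r_[nest(i)+x*np.array([np.cos(BY),np.sin(BY)]),.056]).round(1))
E
```

```text
clock: 16.15
position: [0.6002, -0.0835, 0.1505]
tool_rot: [-3.141, -0.002, 3.03]
force: [-0.0, -1.1, -3.0]
grip_width: 0.0202
finger_force: 108.4
clock: 16.4
position: [0.601, -0.0829, 0.1518]
tool_rot: [3.141, 0.001, 3.031]
force: [0.4, -0.4, -3.2]
grip_width: 0.0199
finger_force: 108.4
[ 0.38366653 -0.3663416  -3.22198349] {'edge': array([0.0548, 0.0548, 0.0548, 0.0548]), 'yc': array([ 0.0002,  0.0002, -0.    ]), 'w': array([0.0662, 0.0661, 0.0665])}
[ 0.001  -0.0009  0.0678  0.0003  0.0009  0.0002] [ 0.001  -0.001   0.0998  0.0003  0.0009  0.0002]
-1 0.04 [[256.9 239.5]]
0 0.04 [[369.9 239.5]]
1 0.04 [[482.8 239.4]]
-1 -0.04 [[256.8 140.8]]
0 -0.04 [[380.5 140.8]]
1 -0.04 [[504.2 140.7]]
```

Run:
```python
from h import *
for fn,pts in (('a4',[(369.9,239.5),(380.5,140.8),(504,140.7),(482.8,239.4)]),):
    g=cv2.GaussianBlur(cv2.cvtColor(cv2.imread(f'pics/{fn}.png'),cv2.COLOR_BGR2GRAY),(3,3),0)
    for u,v in pts:
        x0,y0=int(u)-11,int(v)-11; w=g[y0:y0+23,x0:min(512,x0+23)]; b=np.median(w)
        for t in (35,70):
            yy,xx=np.where(w>b+t); print(u,v,'bg',b,'max',w.max(),'n',len(xx),(xx.mean()+x0).round(1) if len(xx) else '',(yy.mean()+y0).round(1) if len(xx) else '')
```

```text
369.9 239.5 bg 98.0 max 183 n 42 369.6 240.1
369.9 239.5 bg 98.0 max 183 n 17 370.1 240.2
380.5 140.8 bg 97.0 max 182 n 65 380.5 141.4
380.5 140.8 bg 97.0 max 182 n 24 381.0 141.1
504 140.7 bg 96.0 max 175 n 55 504.5 141.6
504 140.7 bg 96.0 max 175 n 18 505.2 141.4
482.8 239.4 bg 92.0 max 178 n 47 482.4 240.4
482.8 239.4 bg 92.0 max 178 n 18 483.3 240.5
```

```bash
echo '[[0.0, [0.0006, -0.0009, 0.05], [0, 0, 0]], [0.0, [0.0006, -0.0009, 0.065], [0, 0, 0]], [0.0, [0.0006, -0.0009, 0.065], [0, 0, 0]], [0.0, [0.0006, -0.0009, 0.065], [0, 0, 0]]]' | python3 nudge.py 110
python3 -c "
from h import *
BC[0]+=.0003
print(put(-1,.02,-.0007),put(-1,0,-.0007))"
```

```text
clock: 16.95
position: [0.6013, -0.0842, 0.0877]
tool_rot: [-3.141, 0.002, 3.031]
force: [-1.3, -0.1, -3.5]
grip_width: 0.0201
finger_force: 108.3
[ 0.001   0.0004  0.0157 -0.0001  0.0019 -0.0001] [ 0.001   0.0004  0.0357 -0.0001  0.0019 -0.0001]
```

```bash
echo '[[0.0, [0.0005, 0.0002, 0.006], [0, 0, 0]], [0.0, [0.0005, 0.0002, 0.011], [0, 0, 0]], [0.0, [0.0005, 0.0002, 0.015], [0, 0, 0]], [0.0, [0.0005, 0.0002, 0.018], [0, 0, 0]], [0.0, [0.0005, 0.0002, 0.018], [0, 0, 0]]]' | python3 nudge.py 110
python3 -c "
from h import *
BC[0]+=.0003
s=monitor.observe();print(put(-1,0,-.0007),rot(s['tool_rot']).inv().apply(s['force']).round(1),s['moment'].round(2))"
```

```text
clock: 17.58
position: [0.6, -0.0837, 0.068]
tool_rot: [-3.141, -0.0, 3.031]
force: [-0.1, -0.6, -3.4]
grip_width: 0.0201
finger_force: 108.4
[-0.0004  0.0001  0.016  -0.0001 -0.0001 -0.    ] [ 0.  -0.6  3.4] [-0.01  0.03 -0.03]
```

```bash
echo '[[0.0, [0, 0, 0.005], [0, 0, 0]], [0.0, [0, 0, 0.01], [0, 0, 0]], [0.0, [0, 0, 0.013], [0, 0, 0]], [0.0, [0, 0, 0.015], [0, 0, 0]], [0.0, [0, 0, 0.015], [0, 0, 0]]]' | python3 nudge.py 110
python3 -c "
from h import *
s=monitor.observe();print(put(-1,0,-.0007),rot(s['tool_rot']).inv().apply(s['force']).round(1),s['moment'].round(2))"
```

```text
clock: 18.2
position: [0.6, -0.0837, 0.0531]
tool_rot: [-3.141, 0.0, 3.031]
force: [0.6, 0.6, -3.8]
grip_width: 0.0205
finger_force: 108.4
[-0.0001  0.      0.0011 -0.0002  0.0001  0.0001] [-0.5  0.7  3.8] [0.01 0.01 0.02]
```

Smooth. Release, retreat to the look-over pose.

```bash
echo '[[0.028, [0, 0, 0.001], [0, 0, 0]], [0.04, [0, 0, 0.001], [0, 0, 0]], [0.05, [0, 0, 0.001], [0, 0, 0]], [0.05, [0, 0, 0.001], [0, 0, 0]]]' | python3 nudge.py
echo '[[0.05, [0, 0, -0.03], [0, 0, 0]], [0.05, [0, 0, -0.09], [0, 0, 0]], [0.085, [0, 0, -0.15], [0, 0, 0]], [0.085, [0, 0, -0.17], [0, 0, 0]], [0.085, [0, 0, -0.17], [0, 0, 0]]]' | python3 nudge.py
echo '[[0.085, [0, 0, 0], [0, 0, 0]], [0.085, [0, 0, 0], [0, 0, 0]]]' | python3 nudge.py
python3 - <<'E'
from h import *
c,im=snap('wrist','a5.png'); print(monitor.observe()['qpos'].round(2))
m=masks(im); print(nest(-1)); rects(c,m['silver'],.042,1000,'seated'); rects(c,m['silver'],.012,1000,'bench')
print(rel([.452,.0847,.20],down(np.radians(180-15.2))))
E
```

```text
clock: 18.7
position: [0.6001, -0.0837, 0.0524]
tool_rot: [-3.142, 0.0, 3.031]
force: [0.2, -0.5, 0.4]
grip_width: 0.0501
finger_force: 0.0
clock: 19.32
position: [0.6006, -0.0836, 0.2237]
tool_rot: [3.141, 0.003, 3.031]
force: [-0.1, -0.4, -0.9]
grip_width: 0.0853
finger_force: 0.0
clock: 19.58
position: [0.5996, -0.0836, 0.2212]
tool_rot: [-3.141, -0.001, 3.031]
force: [-0.5, -0.9, 0.4]
grip_width: 0.0852
finger_force: 0.0
[-0.38  0.58  0.64  1.69 -0.4   1.01  1.86]
[ 0.60082465 -0.08343556]
seated [175. 298.] [ 0.7428 -0.1997] L 0.0959 0.0795 yaw -66.06
seated [258. 168.] [ 0.6006 -0.0837] L 0.1102 0.0671 yaw -6.32
seated [144. 130.] [ 0.5465 -0.1911] L 0.0532 0.0362 yaw 83.41
seated [406.  26.] [0.482  0.0652] L 0.061 0.0527 yaw 74.81
bench [175. 298.] [ 0.7626 -0.2113] L 0.1048 0.0868 yaw -66.06
bench [258. 168.] [ 0.6072 -0.0845] L 0.1205 0.0733 yaw -6.32
bench [144. 130.] [ 0.5481 -0.2018] L 0.0581 0.0396 yaw 83.41
bench [406.  26.] [0.4776 0.0782] L 0.0667 0.0575 yaw 74.81
[ 0.1654  0.151   0.0215 -0.0004 -0.0012  0.1544]
```

In the tool's units: 0.1544 rad is 0.0983.

```bash
echo '[[0.085, [0.1654, 0.151, 0.0215], [0, 0, 0.0983]], [0.085, [0.1654, 0.151, 0.0215], [0, 0, 0.0983]], [0.085, [0.1654, 0.151, 0.0215], [0, 0, 0.0983]], [0.085, [0.1654, 0.151, 0.0215], [0, 0, 0.0983]], [0.085, [0.1654, 0.151, 0.0215], [0, 0, 0.0983]]]' | python3 nudge.py
echo '[[0.085, [0, 0, 0], [0, 0, 0]], [0.085, [0, 0, 0], [0, 0, 0]]]' | python3 nudge.py
python3 - <<'E'
from h import *
c,im=snap('wrist','a6.png'); 
m=masks(im)['silver']; m[:, :130]=0; m[:,390:]=0
rs=rects(c,m,.012,1000,'silver'); r=min(rs,key=lambda r:np.linalg.norm(r[0]-[.452,.0847]))
print(rel([*r[0],.02],down(np.radians(180+r[3]))))
E
```

```text
clock: 20.25
position: [0.4506, 0.0868, 0.2002]
tool_rot: [-3.142, -0.001, 2.88]
force: [0.9, 0.0, 0.4]
grip_width: 0.0851
finger_force: 0.0
clock: 20.5
position: [0.4529, 0.0838, 0.2007]
tool_rot: [-3.141, 0.001, 2.875]
force: [-0.4, 0.1, 0.4]
grip_width: 0.0849
finger_force: 0.0
silver [163. 327.] [ 0.6154 -0.0807] L 0.1018 0.0307 yaw -6.37
silver [258. 164.] [0.4521 0.0846] L 0.1105 0.0665 yaw -15.23
silver [372. 128.] [0.4486 0.2071] L 0.1134 0.0334 yaw -8.7
[ 0.0009  0.0006  0.1807 -0.0005  0.0005 -0.0009]
```

```bash
echo '[[0.085, [0.0008, 0.0004, 0.06], [0, 0, 0]], [0.085, [0.0008, 0.0004, 0.12], [0, 0, 0]], [0.085, [0.0008, 0.0004, 0.18], [0, 0, 0]], [0.085, [0.0008, 0.0004, 0.18], [0, 0, 0]], [0.085, [0.0008, 0.0004, 0.18], [0, 0, 0]]]' | python3 nudge.py
echo '[[0.0, [0, 0, 0], [0, 0, 0]], [0.0, [0, 0, 0], [0, 0, 0]], [0.0, [0, 0, 0], [0, 0, 0]], [0.0, [0, 0, 0], [0, 0, 0]], [0.0, [0, 0, 0], [0, 0, 0]]]' | python3 nudge.py 110
echo '[[0.0, [0, 0, -0.01], [0, 0, 0]], [0.0, [0, 0, -0.05], [0, 0, 0]], [0.0, [0, 0, -0.1], [0, 0, 0]], [0.0, [0, 0, -0.15], [0, 0, 0]], [0.0, [0, 0, -0.17], [0, 0, 0]]]' | python3 nudge.py 110
echo '[[0.0, [0, 0, 0], [0, 0, 0]], [0.0, [0, 0, 0], [0, 0, 0]]]' | python3 nudge.py
python3 - <<'E'
from h import *
s=monitor.observe(); c,im=snap('wrist','a7.png'); print(s['force'],held(c,im,s)); print(put(0,.07,-.0007), nest(0))
E
```

```text
clock: 21.18
position: [0.4527, 0.0847, 0.0224]
tool_rot: [3.141, 0.002, 2.875]
force: [0.6, 0.5, 0.5]
grip_width: 0.0852
finger_force: 0.0
clock: 21.8
position: [0.4519, 0.0856, 0.0215]
tool_rot: [3.141, 0.001, 2.877]
force: [-4.2, 2.0, 22.9]
grip_width: 0.0204
finger_force: 108.0
clock: 22.42
position: [0.452, 0.0854, 0.1932]
tool_rot: [3.14, 0.002, 2.876]
force: [0.3, 1.9, -4.1]
grip_width: 0.0206
finger_force: 108.7
clock: 22.68
position: [0.4511, 0.0854, 0.1899]
tool_rot: [-3.141, -0.001, 2.877]
force: [-0.2, -0.2, -3.1]
grip_width: 0.02
finger_force: 108.7
[-0.18370929 -0.1655896  -3.12312485] {'edge': array([0.0548, 0.0548, 0.0548, 0.0548]), 'yc': array([0.0001, 0.0001, 0.0001]), 'w': array([0.0667, 0.0666, 0.0665])}
[-0.174  -0.0329  0.0676 -0.001  -0.0011 -0.1544] [0.611 0.008]
```

In the tool's units: -0.1544 rad is -0.0983.

```bash
echo '[[0.0, [-0.174, -0.033, 0.02], [0, 0, -0.0983]], [0.0, [-0.174, -0.033, 0.02], [0, 0, -0.0983]], [0.0, [-0.174, -0.033, 0.06], [0, 0, -0.0983]], [0.0, [-0.174, -0.033, 0.06], [0, 0, -0.0983]], [0.0, [-0.174, -0.033, 0.06], [0, 0, -0.0983]]]' | python3 nudge.py 110
echo '[[0.0, [0, 0, 0], [0, 0, 0]], [0.0, [0, 0, 0], [0, 0, 0]], [0.0, [0, 0, 0], [0, 0, 0]]]' | python3 nudge.py
python3 - <<'E'
from h import *
BC[0]+=.0003
s=monitor.observe(); c,im=snap('wrist','a8.png'); print(s['force'],s['qpos'].round(2),held(c,im,s)); print(put(0,.032,-.0008),put(0,0,-.0008))
g=cv2.GaussianBlur(cv2.cvtColor(im,cv2.COLOR_BGR2GRAY),(3,3),0)
for x in(.04,-.04): 
    u,v=proj(c,np.r_[nest(1)+x*np.array([np.cos(BY),np.sin(BY)]),.056])[0]
    x0,y0=int(u)-11,int(v)-11; w=g[y0:y0+23,x0:min(512,x0+23)]; b=np.median(w); yy,xx=np.where(w>b+35); print(u,v,len(xx),xx.mean()+x0,yy.mean()+y0)
E
```

```text
clock: 23.35
position: [0.6101, 0.0072, 0.1293]
tool_rot: [-3.141, -0.002, 3.03]
force: [-0.3, -0.0, -2.9]
grip_width: 0.0202
finger_force: 108.5
clock: 23.72
position: [0.6109, 0.0085, 0.1314]
tool_rot: [3.141, 0.001, 3.032]
force: [0.0, -0.6, -3.1]
grip_width: 0.02
finger_force: 108.5
[ 0.02277558 -0.63075246 -3.14982411] [-0.5   0.7   0.59  1.75 -0.5   0.85  1.79] {'edge': array([0.0548, 0.0548, 0.0548, 0.0548]), 'yc': array([-0., -0., -0.]), 'w': array([0.0667, 0.0666, 0.0665])}
[ 0.0004 -0.0006  0.0473  0.0004  0.0008  0.0007] [ 0.0004 -0.0007  0.0793  0.0004  0.0008  0.0007]
378.99181989345794 251.7761925590994 46 378.5 252.3695652173913
391.57799157337274 145.6320399508101 68 391.55882352941177 146.23529411764707
```

```bash
echo '[[0.0, [0.0004, -0.0004, 0.04], [0, 0, 0]], [0.0, [0.0004, -0.0004, 0.047], [0, 0, 0]], [0.0, [0.0004, -0.0004, 0.052], [0, 0, 0]], [0.0, [0.0004, -0.0004, 0.057], [0, 0, 0]], [0.0, [0.0004, -0.0004, 0.061], [0, 0, 0]]]' | python3 nudge.py 110
echo '[[0.0, [0, 0, 0], [0, 0, 0]], [0.0, [0, 0, 0], [0, 0, 0]]]' | python3 nudge.py
python3 -c "
from h import *
BC[0]+=.0003
s=monitor.observe();print(put(0,0,-.0008),rot(s['tool_rot']).inv().apply(s['force']).round(1),s['moment'].round(2))"
```

```text
clock: 24.4
position: [0.6108, 0.0076, 0.0701]
tool_rot: [3.141, 0.001, 3.031]
force: [0.9, -1.3, -3.0]
grip_width: 0.02
finger_force: 108.6
clock: 24.65
position: [0.6107, 0.0075, 0.07]
tool_rot: [3.142, 0.001, 3.031]
force: [0.1, 0.5, -2.8]
grip_width: 0.0202
finger_force: 108.6
[ 0.0002  0.0003  0.018   0.      0.0005 -0.    ] [-0.1  0.6  2.8] [ 0.02 -0.02 -0.  ]
```

```bash
echo '[[0.0, [0, 0.0002, 0.005], [0, 0, 0]], [0.0, [0, 0.0002, 0.01], [0, 0, 0]], [0.0, [0, 0.0002, 0.014], [0, 0, 0]], [0.0, [0, 0.0002, 0.017], [0, 0, 0]], [0.0, [0, 0.0002, 0.017], [0, 0, 0]]]' | python3 nudge.py 110
python3 -c "
from h import *
s=monitor.observe();print(put(0,0,-.0008),rot(s['tool_rot']).inv().apply(s['force']).round(1),s['moment'].round(2))"
```

```text
clock: 25.28
position: [0.6104, 0.0076, 0.0525]
tool_rot: [-3.141, -0.0, 3.031]
force: [0.0, -0.5, -3.1]
grip_width: 0.0203
finger_force: 108.6
[ 0.0003  0.0001  0.0005 -0.0002 -0.0002 -0.    ] [-0.1 -0.5  3.1] [-0.02  0.01  0.01]
```

```bash
echo '[[0.028, [0, 0, 0], [0, 0, 0]], [0.04, [0, 0, 0], [0, 0, 0]], [0.05, [0, 0, 0], [0, 0, 0]], [0.05, [0, 0, 0], [0, 0, 0]]]' | python3 nudge.py
echo '[[0.05, [0, 0, -0.03], [0, 0, 0]], [0.05, [0, 0, -0.09], [0, 0, 0]], [0.085, [0, 0, -0.15], [0, 0, 0]], [0.085, [0, 0, -0.17], [0, 0, 0]], [0.085, [0, 0, -0.17], [0, 0, 0]]]' | python3 nudge.py
echo '[[0.085, [0, 0, 0], [0, 0, 0]], [0.085, [0, 0, 0], [0, 0, 0]]]' | python3 nudge.py
python3 - <<'E'
from h import *
c,im=snap('wrist','a9.png'); print(monitor.observe()['qpos'].round(2))
m=masks(im); print(nest(-1),nest(0)); rects(c,m['silver'],.042,1000,'seated'); rects(c,m['silver'],.012,1000,'bench')
print(rel([.4496,.2387,.20],down(np.radians(180+9.8))))
E
```

```text
clock: 25.78
position: [0.6106, 0.0077, 0.0529]
tool_rot: [-3.142, 0.0, 3.031]
force: [-0.0, 0.2, -0.7]
grip_width: 0.05
finger_force: 0.0
clock: 26.4
position: [0.6111, 0.0078, 0.2242]
tool_rot: [3.141, 0.003, 3.031]
force: [-0.1, 0.2, -0.8]
grip_width: 0.0852
finger_force: 0.0
clock: 26.65
position: [0.6101, 0.0077, 0.2217]
tool_rot: [-3.141, -0.001, 3.031]
force: [0.2, -0.1, 0.9]
grip_width: 0.0853
finger_force: 0.0
[-0.55  0.6   0.67  1.67 -0.43  1.02  1.73]
[ 0.60082465 -0.08343556] [0.611 0.008]
seated [ 67. 293.] [ 0.7304 -0.227 ] L 0.1334 0.0359 yaw -65.93
seated [258. 168.] [0.6112 0.0077] L 0.1104 0.0671 yaw -6.36
seated [167. 168.] [ 0.6009 -0.0842] L 0.1104 0.0671 yaw -6.32
seated [ 41. 130.] [ 0.5445 -0.2022] L 0.0509 0.0363 yaw 81.69
seated [509. 103.] [0.573  0.2584] L 0.0817 0.0769 yaw 50.45
seated [479.  22.] [0.4887 0.2229] L 0.0555 0.0376 yaw -80.27
bench [ 67. 293.] [ 0.7481 -0.2495] L 0.1458 0.0392 yaw -65.93
bench [258. 168.] [0.6178 0.0069] L 0.1206 0.0733 yaw -6.36
bench [167. 168.] [ 0.6066 -0.0934] L 0.1207 0.0733 yaw -6.32
bench [ 41. 130.] [ 0.5449 -0.2224] L 0.0556 0.0397 yaw 81.69
bench [509. 103.] [0.5761 0.2809] L 0.0893 0.084 yaw 50.45
bench [479.  22.] [0.484  0.2421] L 0.0606 0.0411 yaw -80.27
[ 0.1851  0.2119  0.0219 -0.0004 -0.0012 -0.2819]
```

In the tool's units: -0.2819 rad is -0.1795.

```bash
echo '[[0.085, [0.1851, 0.2119, 0.0219], [0, 0, -0.1795]], [0.085, [0.1851, 0.2119, 0.0219], [0, 0, -0.1795]], [0.085, [0.1851, 0.2119, 0.0219], [0, 0, -0.1795]], [0.085, [0.1851, 0.2119, 0.0219], [0, 0, -0.1795]], [0.085, [0.1851, 0.2119, 0.0219], [0, 0, -0.1795]]]' | python3 nudge.py
echo '[[0.085, [0, 0, 0], [0, 0, 0]], [0.085, [0, 0, 0], [0, 0, 0]]]' | python3 nudge.py
python3 - <<'E'
from h import *
c,im=snap('wrist','a10.png'); print(monitor.observe()['qpos'].round(2))
m=masks(im)['silver']; m[:, :130]=0; m[:,390:]=0
rs=rects(c,m,.012,1000,'silver'); r=min(rs,key=lambda r:np.linalg.norm(r[0]-[.4496,.2387]))
print(rel([*r[0],.02],down(np.radians(180+r[3]))))
E
```

```text
clock: 27.32
position: [0.4477, 0.2413, 0.2001]
tool_rot: [-3.142, -0.001, -2.967]
force: [0.3, -1.1, -0.8]
grip_width: 0.085
finger_force: 0.0
clock: 27.58
position: [0.4504, 0.238, 0.2007]
tool_rot: [-3.141, 0.0, -2.971]
force: [0.6, -0.5, 0.1]
grip_width: 0.0851
finger_force: 0.0
[-1.06  0.45  0.62  1.96 -0.34  0.84  1.48]
silver [307. 265.] [0.5537 0.3124] L 0.1588 0.1124 yaw -39.54
silver [258. 165.] [0.4498 0.2384] L 0.1095 0.0671 yaw 9.74
[ 0.0007  0.0008  0.1807 -0.0007  0.0003 -0.0004]
```

```bash
echo '[[0.085, [0.0006, 0.0004, 0.06], [0, 0, 0]], [0.085, [0.0006, 0.0004, 0.12], [0, 0, 0]], [0.085, [0.0006, 0.0004, 0.18], [0, 0, 0]], [0.085, [0.0006, 0.0004, 0.18], [0, 0, 0]], [0.085, [0.0006, 0.0004, 0.18], [0, 0, 0]]]' | python3 nudge.py
echo '[[0.0, [0, 0, 0], [0, 0, 0]], [0.0, [0, 0, 0], [0, 0, 0]], [0.0, [0, 0, 0], [0, 0, 0]], [0.0, [0, 0, 0], [0, 0, 0]], [0.0, [0, 0, 0], [0, 0, 0]]]' | python3 nudge.py 110
echo '[[0.0, [0, 0, -0.01], [0, 0, 0]], [0.0, [0, 0, -0.05], [0, 0, 0]], [0.0, [0, 0, -0.1], [0, 0, 0]], [0.0, [0, 0, -0.15], [0, 0, 0]], [0.0, [0, 0, -0.17], [0, 0, 0]]]' | python3 nudge.py 110
echo '[[0.0, [0, 0, 0], [0, 0, 0]], [0.0, [0, 0, 0], [0, 0, 0]]]' | python3 nudge.py
python3 - <<'E'
from h import *
BC[0]+=.0003
s=monitor.observe(); c,im=snap('wrist','a11.png'); print(s['force'],held(c,im,s)); print(put(1,.07,-.0007), nest(1))
E
```

```text
clock: 28.25
position: [0.4506, 0.2386, 0.0226]
tool_rot: [3.141, 0.002, -2.972]
force: [0.9, 0.3, 0.6]
grip_width: 0.0853
finger_force: 0.0
clock: 28.88
position: [0.4495, 0.2394, 0.0216]
tool_rot: [3.141, 0.001, -2.97]
force: [-3.7, -0.7, 18.8]
grip_width: 0.0201
finger_force: 108.5
clock: 29.5
position: [0.4498, 0.2393, 0.1936]
tool_rot: [3.14, 0.003, -2.971]
force: [-0.6, 0.8, -4.3]
grip_width: 0.0201
finger_force: 108.6
clock: 29.75
position: [0.4488, 0.2389, 0.1899]
tool_rot: [-3.141, -0.001, -2.97]
force: [0.5, -0.4, -3.4]
grip_width: 0.0201
finger_force: 108.6
[ 0.48878178 -0.39852455 -3.40163881] {'edge': array([0.0553, 0.0553, 0.0553, 0.0553]), 'yc': array([-0.0003, -0.0003, -0.0003]), 'w': array([0.0667, 0.0666, 0.0665])}
[-0.1458 -0.1667  0.0677 -0.0012 -0.0012  0.2819] [0.62147535 0.09943556]
```

In the tool's units: 0.2819 rad is 0.1795.

```bash
echo '[[0.0, [-0.146, -0.167, 0], [0, 0, 0.1795]], [0.0, [-0.146, -0.167, 0.02], [0, 0, 0.1795]], [0.0, [-0.146, -0.167, 0.02], [0, 0, 0.1795]], [0.0, [-0.146, -0.167, 0.06], [0, 0, 0.1795]], [0.0, [-0.146, -0.167, 0.06], [0, 0, 0.1795]]]' | python3 nudge.py 110
echo '[[0.0, [0, 0, 0], [0, 0, 0]], [0.0, [0, 0, 0], [0, 0, 0]], [0.0, [0, 0, 0], [0, 0, 0]]]' | python3 nudge.py
python3 - <<'E'
from h import *
BC[0]+=.0003
s=monitor.observe(); c,im=snap('wrist','a12.png'); print(s['force'],s['qpos'].round(2),held(c,im,s)); print(put(1,.032,-.0003,-.0001),put(1,0,-.0003,-.0001))
E
```

```text
clock: 30.42
position: [0.6208, 0.0959, 0.1262]
tool_rot: [-3.138, -0.005, 3.027]
force: [-0.2, 0.2, -2.8]
grip_width: 0.0202
finger_force: 108.7
clock: 30.8
position: [0.6216, 0.1003, 0.1316]
tool_rot: [3.141, 0.001, 3.032]
force: [0.3, 0.1, -2.7]
grip_width: 0.02
finger_force: 108.7
[ 0.30149489  0.10838557 -2.68536193] [-0.64  0.73  0.61  1.7  -0.52  0.88  1.65] {'edge': array([0.0553, 0.0552, 0.0552, 0.0552]), 'yc': array([-0., -0., -0.]), 'w': array([0.0667, 0.0666, 0.0665])}
[ 0.0004 -0.0007  0.0475  0.0006  0.001   0.0011] [ 0.0004 -0.0007  0.0795  0.0006  0.001   0.0011]
```

```bash
echo '[[0.0, [0.0004, -0.0005, 0.04], [0, 0, 0]], [0.0, [0.0004, -0.0005, 0.047], [0, 0, 0]], [0.0, [0.0004, -0.0005, 0.052], [0, 0, 0]], [0.0, [0.0004, -0.0005, 0.057], [0, 0, 0]], [0.0, [0.0004, -0.0005, 0.061], [0, 0, 0]]]' | python3 nudge.py 110
echo '[[0.0, [0, 0, 0], [0, 0, 0]], [0.0, [0, 0, 0], [0, 0, 0]]]' | python3 nudge.py
python3 -c "
from h import *
BC[0]+=.0003
s=monitor.observe();print(put(1,0,-.0003,-.0001),rot(s['tool_rot']).inv().apply(s['force']).round(1),s['moment'].round(2))"
```

```text
clock: 31.48
position: [0.6215, 0.099, 0.0702]
tool_rot: [3.141, 0.001, 3.031]
force: [0.6, -0.2, -3.5]
grip_width: 0.0205
finger_force: 108.8
clock: 31.72
position: [0.6213, 0.0989, 0.0701]
tool_rot: [3.142, 0.0, 3.031]
force: [0.2, 0.1, -2.9]
grip_width: 0.0202
finger_force: 108.8
[0.0002 0.0006 0.0181 0.     0.0005 0.    ] [-0.2  0.1  2.9] [-0.    0.03 -0.01]
```

```bash
echo '[[0.0, [0, 0.0004, 0.005], [0, 0, 0]], [0.0, [0, 0.0004, 0.01], [0, 0, 0]], [0.0, [0, 0.0004, 0.014], [0, 0, 0]], [0.0, [0, 0.0004, 0.017], [0, 0, 0]], [0.0, [0, 0.0004, 0.017], [0, 0, 0]]]' | python3 nudge.py 110
echo '[[0.028, [0, 0, 0], [0, 0, 0]], [0.04, [0, 0, 0], [0, 0, 0]], [0.05, [0, 0, 0], [0, 0, 0]], [0.05, [0, 0, 0], [0, 0, 0]]]' | python3 nudge.py
echo '[[0.05, [0, 0, -0.03], [0, 0, 0]], [0.05, [0, 0, -0.09], [0, 0, 0]], [0.085, [0, 0, -0.15], [0, 0, 0]], [0.085, [0, 0, -0.2], [0, 0, 0]], [0.085, [0, 0, -0.2], [0, 0, 0]]]' | python3 nudge.py
echo '[[0.085, [0, 0, 0], [0, 0, 0]], [0.085, [0, 0, 0], [0, 0, 0]]]' | python3 nudge.py
python3 - <<'E'
from h import *
c,im=snap('wrist','a13.png'); print(monitor.observe()['qpos'].round(2))
m=masks(im); rects(c,m['silver'],.042,1000,'seated')
c=vision.calibration('top'); t=vision.grab_frame('top'); cv2.imwrite('pics/t1.png',t); m=masks(t); m['red'][:180]=0; m['red'][260:]=0; m['red'][:,:200]=0; rects(c,m['red'],.066,100,'redtop')
print(rel([.53,-.20,.30],down(np.radians(170))))
E
```

```text
clock: 32.35
position: [0.6211, 0.0993, 0.0526]
tool_rot: [-3.141, -0.0, 3.031]
force: [-1.2, 0.1, -3.5]
grip_width: 0.0202
finger_force: 108.8
clock: 32.85
position: [0.6213, 0.0994, 0.0529]
tool_rot: [3.142, 0.0, 3.031]
force: [-0.1, 0.3, -0.4]
grip_width: 0.0502
finger_force: 0.0
clock: 33.48
position: [0.6227, 0.0993, 0.2567]
tool_rot: [3.139, 0.006, 3.031]
force: [-1.2, 0.2, -0.8]
grip_width: 0.0849
finger_force: 0.0
clock: 33.72
position: [0.6207, 0.0993, 0.2517]
tool_rot: [-3.141, -0.001, 3.031]
force: [0.5, -0.4, -0.7]
grip_width: 0.0849
finger_force: 0.0
[-0.7   0.61  0.7   1.59 -0.43  1.1   1.57]
seated [ 29. 284.] [ 0.7452 -0.2092] L 0.1112 0.0785 yaw -66.11
seated [258. 162.] [0.6212 0.0993] L 0.1102 0.0671 yaw -6.36
seated [174. 163.] [0.6109 0.0073] L 0.1102 0.0671 yaw -6.36
seated [ 91. 163.] [ 0.6007 -0.0845] L 0.1102 0.0672 yaw -6.36
seated [450.  83.] [0.5647 0.3095] L 0.1459 0.1363 yaw -39.6
redtop [329. 217.] [ 0.5213 -0.317 ] L 0.0877 0.0259 yaw 80.38
redtop [285. 206.] [ 0.5595 -0.1687] L 0.0836 0.078 yaw 83.29
[ 0.0573 -0.3075 -0.0478 -0.0008 -0.0011  0.0636]
```

The manual's scale: turns go in shares of pi/2 rad. Converting my numbers, -0.9 rad is -0.573.

```bash
echo '[[0.085, [0.04, -0.3, 0], [0, 0, -0.573]], [0.085, [0.04, -0.3, 0], [0, 0, -0.573]], [0.085, [0.04, -0.3, 0], [0, 0, -0.573]], [0.085, [0.04, -0.3, 0], [0, 0, -0.573]], [0.085, [0.04, -0.3, 0], [0, 0, -0.573]]]' | python3 nudge.py
python3 -c "
from h import *
print(monitor.observe()['qpos'].round(2),rel([.5213,-.317,.25],down(np.radians(80.4))))"
```

```text
clock: 34.45
position: [0.5583, -0.1463, 0.2465]
tool_rot: [3.128, -0.011, -2.502]
force: [0.7, -0.1, -0.8]
grip_width: 0.0852
finger_force: 0.0
[-0.02  0.45  0.25  1.71 -0.13  1.02  2.48] [ 0.1317 -0.1148 -0.0036 -0.0066 -0.0216  2.3782]
```

In the tool's units: 0.94 rad is 0.5984.

```bash
echo '[[0.085, [0, 0, -0.004], [0, 0, 0.5984]], [0.085, [0, 0, -0.004], [0, 0, 0.5984]], [0.085, [0, 0, -0.004], [0, 0, 0.5984]], [0.085, [0, 0, -0.004], [0, 0, 0.5984]], [0.085, [0, 0, -0.004], [0, 0, 0.5984]]]' | python3 nudge.py
echo '[[0.085, [0, 0, 0], [0, 0, 0.5984]], [0.085, [0, 0, 0], [0, 0, 0.5984]], [0.085, [0, 0, 0], [0, 0, 0.5984]], [0.085, [0, 0, 0], [0, 0, 0.5984]], [0.085, [0, 0, 0], [0, 0, 0.5984]]]' | python3 nudge.py
python3 -c "
from h import *
print(monitor.observe()['qpos'].round(2),rel([.5213,-.317,.25],down(np.radians(80.4))))"
```

```text
clock: 35.08
position: [0.559, -0.1442, 0.2502]
tool_rot: [-3.141, -0.018, 2.836]
force: [0.4, 0.2, -0.7]
grip_width: 0.0852
finger_force: 0.0
clock: 35.7
position: [0.5591, -0.1442, 0.2503]
tool_rot: [-3.127, -0.01, 1.899]
force: [-0.5, -0.1, -0.1]
grip_width: 0.0853
finger_force: 0.0
[-0.34  0.53  0.73  1.72 -0.4   1.06  0.85] [-0.1514 -0.0915  0.     -0.017  -0.0065  0.4958]
```

In the tool's units: 0.496 rad is 0.3158.

```bash
echo '[[0.085, [-0.15, -0.0915, 0], [-0.0108, -0.0041, 0.3158]], [0.085, [-0.15, -0.0915, 0], [-0.0108, -0.0041, 0.3158]], [0.085, [-0.15, -0.0915, 0], [-0.0108, -0.0041, 0.3158]], [0.085, [-0.15, -0.0915, 0], [-0.0108, -0.0041, 0.3158]], [0.085, [-0.15, -0.0915, 0], [-0.0108, -0.0041, 0.3158]]]' | python3 nudge.py
echo '[[0.085, [0, 0, 0], [0, 0, 0]], [0.085, [0, 0, 0], [0, 0, 0]]]' | python3 nudge.py
python3 - <<'E'
from h import *
c,im=snap('wrist','b1.png'); print(monitor.observe()['qpos'].round(2))
m=masks(im); rs=rects(c,m['red'],.066,200,'red')
v=cv2.cvtColor(im,cv2.COLOR_BGR2HSV)
print(rel([.5213,-.317,.25],down(np.radians(80.4))))
E
```

```text
clock: 36.33
position: [0.5221, -0.3155, 0.2499]
tool_rot: [-3.142, -0.001, 1.41]
force: [0.7, 1.0, 0.1]
grip_width: 0.0852
finger_force: 0.0
clock: 36.58
position: [0.5225, -0.315, 0.2504]
tool_rot: [3.141, -0.001, 1.411]
force: [0.8, -0.1, 0.0]
grip_width: 0.0851
finger_force: 0.0
[-0.08  0.62  0.84  1.65 -0.5   1.1   0.73]
red [256. 170.] [ 0.5222 -0.3166] L 0.0856 0.0223 yaw 80.22
red [288.  31.] [ 0.5728 -0.1907] L 0.0532 0.0436 yaw 80.83
red [241.  32.] [ 0.5294 -0.1841] L 0.0544 0.0087 yaw 83.46
[-0.002  -0.0008  0.0005  0.0009 -0.0005  0.0074]
```

View pics/b1.png

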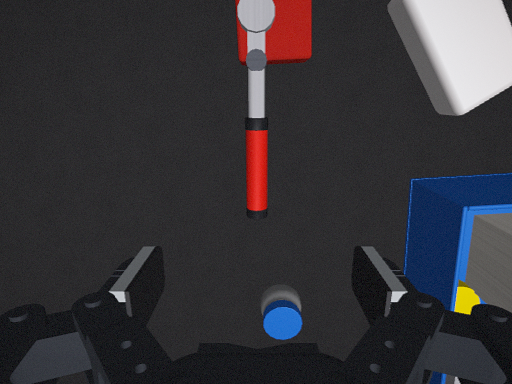

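```bash
python3 - <<'E'
from h import *
print(rel([.5222,-.3166,.049],down(np.radians(80.2))))
E
echo '[[0.085, [-0.0015, -0.0002, 0.06], [0, 0, 0.0057]], [0.085, [-0.0015, -0.0002, 0.12], [0, 0, 0.0057]], [0.085, [-0.0015, -0.0002, 0.18], [0, 0, 0.0057]], [0.085, [-0.0015, -0.0002, 0.2], [0, 0, 0.0057]], [0.085, [-0.0015, -0.0002, 0.2], [0, 0, 0.0057]]]' | python3 nudge.py
echo '[[0.0, [0, 0, 0], [0, 0, 0]], [0.0, [0, 0, 0], [0, 0, 0]], [0.0, [0, 0, 0], [0, 0, 0]], [0.0, [0, 0, 0], [0, 0, 0]], [0.0, [0, 0, 0], [0, 0, 0]]]' | python3 nudge.py 40
python3 -c "
from h import *
s=monitor.observe(); print(rel([.5222,-.3166,.049],down(np.radians(80.2))), s['qpos'].round(2))"
```

```text
[-1.600e-03 -2.000e-04  2.015e-01  9.000e-04 -5.000e-04  1.090e-02]
clock: 37.25
position: [0.5218, -0.3174, 0.0507]
tool_rot: [3.142, -0.0, 1.4]
force: [-0.5, -0.2, 0.5]
grip_width: 0.0851
finger_force: 0.0
clock: 37.88
position: [0.5219, -0.3173, 0.0507]
tool_rot: [3.141, -0.0, 1.401]
force: [0.3, 0.1, 2.7]
grip_width: 0.0206
finger_force: 39.6
[ 0.0008  0.0001  0.0017  0.0011 -0.0003  0.0008] [ 0.04  0.85  0.63  1.79 -0.71  0.75  0.89]
```

Gripped. Turn clockwise by 0.25 rad, and check.

```bash
cat > w.py <<'E'
from h import *
s=monitor.observe(); S=np.array([.5477,-.1688]); d=S-s['position'][:2]; F=rot(s['tool_rot']).inv().apply(s['force'])
print('r',np.linalg.norm(d).round(4),'handle',np.degrees(np.arctan2(d[1],d[0])).round(2),'yaw',np.degrees(s['tool_rot'][2]).round(2),'Ftool',F.round(1),'M',s['moment'].round(2),'q',s['qpos'].round(2))
E
echo '[[0.0, [0.0002, -0.0075, 0], [0, 0, 0.0318]], [0.0, [0.0007, -0.015, 0], [0, 0, 0.0637]], [0.0, [0.0017, -0.0224, 0], [0, 0, 0.0955]], [0.0, [0.003, -0.0298, 0], [0, 0, 0.1273]], [0.0, [0.0047, -0.0371, 0], [0, 0, 0.1592]]]' | python3 nudge.py 40
python3 w.py
echo '[[0.0, [0.0002, -0.0075, 0], [0, 0, 0.0318]], [0.0, [0.0007, -0.015, 0], [0, 0, 0.0637]], [0.0, [0.0017, -0.0224, 0], [0, 0, 0.0955]], [0.0, [0.003, -0.0298, 0], [0, 0, 0.1273]], [0.0, [0.0047, -0.0371, 0], [0, 0, 0.1592]]]' | python3 nudge.py 40
python3 w.py
```

```text
clock: 38.5
position: [0.4854, -0.3068, 0.0506]
tool_rot: [3.14, 0.0, 1.146]
force: [0.3, -5.6, 3.0]
grip_width: 0.0209
finger_force: 39.5
r 0.1514 handle 65.7 yaw 65.68 Ftool [-5.   2.6 -2.9] M [-1.09 -0.12  0.12] q [ 0.01  0.83  0.68  1.89 -0.79  0.72  0.74]
clock: 39.12
position: [0.4531, -0.2876, 0.0506]
tool_rot: [3.14, 0.001, 0.896]
force: [-1.8, -6.7, 2.4]
grip_width: 0.0207
finger_force: 39.3
r 0.1519 handle 51.48 yaw 51.32 Ftool [-6.4  2.8 -2.4] M [-1.49  0.3   0.05] q [-0.04  0.81  0.73  1.99 -0.87  0.69  0.58]
```

In the tool's units: 0.25 rad is 0.1592.

```bash
echo '[[0.0, [0.0008, -0.0075, 0], [0, 0, 0.0318]], [0.0, [0.0016, -0.015, 0], [0, 0, 0.0637]], [0.0, [0.0026, -0.0224, 0], [0, 0, 0.0955]], [0.0, [0.0039, -0.0298, 0], [0, 0, 0.1273]], [0.0, [0.0056, -0.0371, 0], [0, 0, 0.1592]]]' | python3 nudge.py 40
python3 w.py
```

```text
clock: 39.75
position: [0.4266, -0.2608, 0.0505]
tool_rot: [3.14, 0.002, 0.645]
force: [-7.8, -10.8, 3.5]
grip_width: 0.0207
finger_force: 39.2
r 0.1521 handle 37.23 yaw 36.93 Ftool [-12.7   3.9  -3.5] M [-2.29  1.44 -0.15] q [-0.11  0.8   0.78  2.08 -0.95  0.67  0.4 ]
```

In the tool's units: 0.12 rad is 0.0764.

```bash
echo '[[0.0, [-0.0008, -0.0044, 0], [0, 0, 0.0255]], [0.0, [-0.0006, -0.0088, 0], [0, 0, 0.0509]], [0.0, [-0.0002, -0.0132, 0], [0, 0, 0.0764]], [0.0, [0.0002, -0.0164, 0], [0, 0, 0.0955]], [0.0, [0.0002, -0.0164, 0], [0, 0, 0.0955]]]' | python3 nudge.py 40
python3 w.py
```

```text
clock: 40.38
position: [0.4177, -0.2475, 0.0506]
tool_rot: [3.139, 0.001, 0.497]
force: [-3.9, -10.4, 3.8]
grip_width: 0.021
finger_force: 39.7
r 0.152 handle 31.21 yaw 28.46 Ftool [-8.4  7.3 -3.8] M [-2.27  0.72  0.25] q [-0.15  0.8   0.81  2.12 -1.    0.67  0.29]
```

In the tool's units: 0.15 rad is 0.0955.

```bash
echo '[[0.0, [-0.0006, -0.0044, 0], [0, 0, 0.0255]], [0.0, [-0.0004, -0.0088, 0], [0, 0, 0.0509]], [0.0, [0, -0.0132, 0], [0, 0, 0.0764]], [0.0, [0.0004, -0.0164, 0], [0, 0, 0.0955]], [0.0, [0.0004, -0.0164, 0], [0, 0, 0.0955]]]' | python3 nudge.py 40
python3 w.py
```

```text
clock: 41.0
position: [0.4108, -0.2328, 0.0506]
tool_rot: [3.139, -0.0, 0.347]
force: [-0.6, -10.2, 3.0]
grip_width: 0.0208
finger_force: 39.7
r 0.1511 handle 25.04 yaw 19.89 Ftool [-4.1  9.4 -3. ] M [-2.04  0.05  0.2 ] q [-0.2   0.81  0.84  2.15 -1.04  0.67  0.17]
```

In the tool's units: 0.06 rad is 0.0382.

```bash
echo '[[0.0, [0, -0.0033, 0], [0, 0, 0.0191]], [0.0, [0.0002, -0.0066, 0], [0, 0, 0.0382]], [0.0, [0.0002, -0.0066, 0], [0, 0, 0.0382]]]' | python3 nudge.py 40
python3 w.py; python3 -c "
from h import *
c,im=snap('wrist','b2.png')"
```

```text
clock: 41.38
position: [0.4086, -0.2266, 0.0506]
tool_rot: [3.139, -0.0, 0.287]
force: [-0.4, -11.6, 2.2]
grip_width: 0.021
finger_force: 39.7
r 0.1506 handle 22.56 yaw 16.44 Ftool [-3.7 11.  -2.1] M [-2.15  0.15  0.12] q [-0.22  0.81  0.86  2.17 -1.06  0.67  0.12]
```

In the tool's units: -0.28 rad is -0.1783.

```bash
echo '[[0.0, [0.0002, 0.0066, 0], [0, 0, -0.0382]], [0.0, [0.0008, 0.0132, 0], [0, 0, -0.0764]], [0.0, [0.0022, 0.0218, 0], [0, 0, -0.1273]], [0.0, [0.0043, 0.0304, 0], [0, 0, -0.1783]], [0.0, [0.0043, 0.0304, 0], [0, 0, -0.1783]]]' | python3 nudge.py 40
python3 w.py
echo '[[0.03, [0, 0, 0], [0, 0, 0]], [0.05, [0, 0, 0], [0, 0, 0]], [0.085, [0, 0, 0], [0, 0, 0]], [0.085, [0, 0, 0], [0, 0, 0]], [0.085, [0, 0, 0], [0, 0, 0]]]' | python3 nudge.py
echo '[[0.085, [0, 0, -0.03], [0, 0, 0]], [0.085, [0, 0, -0.08], [0, 0, 0]], [0.085, [0, 0, -0.14], [0, 0, 0]], [0.085, [0, 0, -0.2], [0, 0, 0]], [0.085, [0, 0, -0.2], [0, 0, 0]]]' | python3 nudge.py
echo '[[0.085, [0, 0, 0], [0, 0, 0]], [0.085, [0, 0, 0], [0, 0, 0]]]' | python3 nudge.py
python3 - <<'E'
from h import *
c,im=snap('wrist','b3.png'); rects(c,masks(im)['red'],.066,200,'red')
E
```

```text
clock: 42.05
position: [0.422, -0.2546, 0.0507]
tool_rot: [3.139, -0.001, 0.569]
force: [2.6, -7.8, 3.4]
grip_width: 0.0206
finger_force: 40.1
r 0.1522 handle 34.32 yaw 32.61 Ftool [-2.   8.  -3.3] M [-1.53 -0.37  0.31] q [-0.13  0.8   0.8   2.1  -0.98  0.67  0.35]
clock: 42.68
position: [0.4218, -0.2532, 0.0503]
tool_rot: [-3.141, -0.001, 0.57]
force: [0.3, -0.5, 0.1]
grip_width: 0.085
finger_force: 0.0
clock: 43.3
position: [0.4228, -0.2541, 0.2535]
tool_rot: [3.138, -0.004, 0.571]
force: [-0.2, -0.1, -1.5]
grip_width: 0.0851
finger_force: 0.0
clock: 43.55
position: [0.4214, -0.2531, 0.2495]
tool_rot: [-3.141, 0.0, 0.57]
force: [0.2, 0.3, 0.3]
grip_width: 0.0849
finger_force: 0.0
red [265. 168.] [ 0.4269 -0.2588] L 0.0859 0.0219 yaw 36.56
red [280.  21.] [ 0.5516 -0.1953] L 0.0668 0.0313 yaw -6.62
red [233.  14.] [ 0.5322 -0.1554] L 0.0503 0.0219 yaw 83.22
```

Run:
```python
from h import *
c,t=snap('top','t2.png'); m=masks(t); 
for k in('silver','yellow'): m[k][:120]=0; m[k][270:]=0; m[k][:,:100]=0; m[k][:,345:]=0
rects(c,m['silver'],.042,60,'silver'); rects(c,m['yellow'],.095,60,'yel'); print(O)
c,s=snap('side'); m=masks(s)['yellow']; m[:200]=0; m[:,:150]=0; m[:,300:]=0
k=RK(PSI).as_matrix(); b=max(blobs(m,50),key=cv2.contourArea); q=(castplane(c,b[:,0],O+k[:,2]*.012,k[:,2])-O)@k; print(q.min(0).round(4),q.max(0).round(4))
```

```text
silver [299. 227.] [ 0.4893 -0.2165] L 0.0505 0.0177 yaw 36.99
silver [304. 244.] [ 0.4309 -0.2356] L 0.2718 0.1644 yaw -89.59
silver [287. 213.] [ 0.5368 -0.1775] L 0.0509 0.0316 yaw 21.75
silver [141. 204.] [0.5626 0.3185] L 0.1593 0.1498 yaw -39.49
silver [233. 191.] [0.6088 0.0074] L 0.271 0.125 yaw 83.8
silver [170. 158.] [0.7235 0.2233] L 0.0462 0.0444 yaw -43.6
silver [299. 152.] [ 0.748  -0.2194] L 0.1462 0.0861 yaw -66.09
yel [126. 248.] [0.4148 0.3529] L 0.0859 0.0148 yaw 76.55
yel [137. 203.] [0.5616 0.3206] L 0.1055 0.0626 yaw -39.47
[0.56570288 0.32768877 0.0831    ]
[-0.0338 -0.0577  0.012 ] [0.0436 0.0646 0.012 ]
```

```bash
python3 -c "
from workcell import bot, vision, monitor
print(bot.job_done())"
```

```text
the job is handed in; nothing more can be done
None
```

I hung the yellow master plate on the rack, seated all three silver plates on the base, turned the wrench clockwise until the handle broke over, let go and handed the job in; camera checks found each piece in place.

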